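Bring the teapot round and take off its locked lid

TASK

Turn the lazy Susan until the teapot stands at the front, nearest the worktop's edge on the robot's side, resting in its click stop. Then open the teapot: the lid has a lug hooked under the collar on the handle side, so tip it up on the spout side, draw it towards the spout until the lug is free, lift it off and lay it knob up on the free end of the wooden board beside the mug. Set the lid down without dropping it, leave the teapot standing in its place on the lazy Susan, and knock nothing else over or out of its place.

Things in the scene. Friction and masses are not known exactly. Their poses are not given: they have to be found in the camera images.
- susan (a joint): turn of the lazy Susan, rad, counter-clockwise from above; 0 at the start, turns without end. A soft click stop at each quarter turn (0, +-1.57, +-3.14, ..) draws it in from within about 0.6 rad. At the start the teapot stands at the left (+y of the centre), at the back (+x) or at the right (-y), so a quarter or half turn brings it to the front (-x).
- susan_base: fixed foot of the lazy Susan; origin on the worktop, on the turning axis; axes as the world's. The round wooden platter over it has its upper face at z = 26 mm and a raised rim all round, from radius 157 to 165 mm, top at z = 46 mm; its underside is at 14 mm. The rim can be pinched from above.
- teapot: white china teapot, loose, 0.75 kg, on the lazy Susan; origin at the centre of its underside, z up, +x to the spout, -x to the handle. Belly 114 mm across; spout tip 95 mm out, 94 mm high; handle 90 mm out, 25 to 88 mm high. Flat collar round the mouth: hole 68 mm across, outside 90 mm, 4 mm thick, upper face 92 mm up.
- lid: its lid, 0.12 kg, loose; origin at the centre of the skirt's bottom, 81.5 mm above the teapot's, +x to the spout. Skirt 63 mm across, to 10.5 mm up; flange on it 84 mm across; knob head 26 mm across from 33 to 46 mm, top at 50. Lug at -x, 0 to 3.5 mm high, reaches 40 mm out, 6 mm under the collar.
- lid_lug (a point): outer end of the lid's lug, on the handle side, 40 mm from the lid's axis, 2 mm above its underside; it sits 6 mm under the collar. With the lid tipped some 28 degrees (spout side up, turning on the flange's handle side) and then drawn 12 mm towards the spout the lug is free; tipped past about 37 degrees before drawing, it jams on the collar.
- lid_spout_edge (a point): edge of the lid's flange on the spout side, 42 mm from the lid's axis.
- oil_bottle: glass oil bottle with a yellow cap, 61 mm wide, 268 mm high, loose on the worktop between the lazy Susan and the board, nearer the robot; origin at the centre of its underside.
- island_jar: jar with yellow-brown contents and a grey lid, 71 mm across, 110 mm high, loose on the lazy Susan; origin at the centre of its underside.
- olive_jar: jar with a green label and a grey lid, 72 mm across, 102 mm high, loose on the lazy Susan; origin at the centre of its underside.
- jam_jar: jar of red jam with a white lid, 65 mm across, 94 mm high, loose on the lazy Susan; origin at the centre of its underside.
- board: wooden board, loose, 130 mm (its x) by 190 mm (its y), 22 mm thick, lying on the worktop; origin at the centre of its underside. The mug stands on its +y end, the -y end is free.
- mug: blue and white mug, 92 mm high, on the +y end of the board; round part 78 mm across, its axis at (0, 16) mm of the mug's own frame, handle out to y = -56 mm; origin on its underside.
Things that resemble listed ones, but are neither listed nor needed, are in the scene too. Leave any orange look-alike of the mug alone.

How it is judged:
On the way, in this order (a step that is already met when the one before it is completed fails the run):
1. the lazy Susan is turned so that the teapot is at the front, at rest in the click stop, with the lid still on (x of teapot in the frame of susan_base between -0.125 and -0.07 m and y of teapot in the frame of susan_base between -0.02 and 0.02 m and velocity of joint susan between -0.1 and 0.1 rad/s and distance between lid and teapot below 0.09 m and angle between lid's own z axis and vertical below 0.08 rad), for 0.2 s.
2. the lid is tipped up: its spout side is raised by 14 mm while the lug on the handle side is still down in the mouth (z of lid_spout_edge in the frame of teapot above 0.108 m and z of lid_lug in the frame of teapot below 0.09 m and horizontal distance between lid and teapot below 0.045 m), for 0.05 s.
3. the lid is lifted clear of the pot (distance between lid and teapot above 0.16 m), for 0.1 s.
At the end, for the whole second after the job is handed in: Lazy Susan at rest, teapot upright on it at the front (70 to 125 mm before its axis, within 20 mm sideways); lid level, knob up, at rest on the board's free end, its centre 20 mm inside the sides, 15 mm inside the end; mug, bottle, jars upright (x of teapot in the frame of susan_base between -0.125 and -0.07 m and y of teapot in the frame of susan_base between -0.02 and 0.02 m and velocity of joint susan between -0.05 and 0.05 rad/s and angle between each of teapot, mug, oil_bottle, olive_jar, island_jar, jam_jar's own z axis and vertical below 0.1 rad and angle between lid's own z axis and vertical below 0.08 rad and z of lid in the frame of board between 0.018 and 0.026 m and x of lid in the frame of board between -0.045 and 0.045 m and y of lid in the frame of board between -0.08 and 0.01 m and linear speed of each of lid, teapot below 0.02 m/s); the robot touches nothing.
It fails at once if the teapot is tipped (0.2 rad) or lifted (20 mm) (angle between teapot's own z axis and vertical above 0.2 rad or height (world z) of teapot above 0.046 m).
It fails at once if the lid is dropped: it falls faster than 0.5 m/s (about 13 mm) without being held (linear speed of lid above 0.5 m/s and contact force between the fingers and lid below 0.05 N).
It fails at once if the oil bottle, a jar or the mug is tipped by more than 0.3 rad (angle between any of mug, oil_bottle, olive_jar, island_jar, jam_jar's own z axis and vertical above 0.3 rad).
It fails at once if the board, mug or oil bottle is pushed by more than 30 mm, or a thing on the lazy Susan is pushed off it (distance of any of board, mug, oil_bottle from where it was at the start of the episode above 0.03 m or horizontal distance between any of olive_jar, island_jar, jam_jar and susan_base above 0.15 m).
It also fails if it takes over 72 s, if anything falls off the work surface, if the arm or the gripper's body presses on something with over 40 N, if the wrist force passes 120 N, or if a joint passes its speed limit or range.

ROBOT

A 6-joint arm with a two-finger parallel gripper is mounted at the origin on a cart in front of the work surface, level with it; the furniture and walls round the work are solid. World frame = base frame: x ahead of the robot, y to its left, z up, the work surface at z = 0. Lengths are in m, angles in rad, forces in N, time in s.
With the tool pointing down it reaches from about 0.35 to 0.975 m from the base axis. Payload 4.9 kg.
Tool frame: the origin (TCP) lies on the mounting face of the last link; the fingertips stand 173 mm ahead of it and the grasp point (between the pads) lies 155 mm ahead of it; z points along the fingers, y is the direction in which the jaws open and shut (so a half turn about z gives the same grasp; the last joint's range is limited). The gripper opens to 85 mm and grips with 20 to 120 N. Pads are 22 mm wide; open, the fingers measure 114 mm over their backs; the gripper's body (76 mm by 85 mm) begins 54 mm behind the grasp point. The pads swing forward as they close: fully open they stand 13 mm farther back than shut.
Start: joints at [1.206, 0.053, 1.613, -0, 1.476, -0.119], TCP at [0.152, 0.606, 0.405] pointing down, gripper open.
Joint ranges: [-3.01, 3.01], [-1.01, 2.22], [0.06, 2.58], [-1.02, 4.17], [0.09, 2.62], [-3.14, 3.14]. Speed limits (rad/s): [2.57, 2.57, 3.14, 3.14, 3.14, 3.14].

INTERFACE

Orientations are given as a unit quaternion [w, x, y, z].
In Python, from plant import manip gives the robot as it stands.
- The arm moves only by the tool play_rows, never from a script. Its argument "increments" is a list of rows, each an object with "offset": the shift along the tool's x, y, z in mm, a list of three; "twist": the turn about the tool's z in rad; "grip": the opening, from 0 (shut) to 1 (fully open). In form: [{"offset": [dx, dy, dz], "twist": twist, "grip": grip}, ...]. A call has 1 to 5 rows; each row is the pose to reach, as a shift and turn from the pose commanded when the call began, along the tool's axes at that moment; what a row does not reach only later rows make up. A row lasts 1/12 s, in which the tool goes at most 41.7 mm and 7.16 degrees, less where a joint would pass 70% of its speed; a pose out of reach is approached as far as the arm can. A call with a gripper value outside its range is refused whole. The fingers move at their own pace and stop on an object; the grip force is fixed at half the most. Time passes only in rows, so rows that repeat a pose let the fingers close. It gives the time, the measured TCP pose, the force and the opening at its end, in the units of the state.
- manip.state(): the state, without advancing time (a new reading comes with each control period).
- manip.grab_frame(name): name is "scene" or "side" or "wrist"; returns the picture (384x512x3 uint8, blue, green, red); there is no depth.
- manip.get_calibration(name): a dict with "fx", "fy", "cx", "cy" (pixels), "k1" (the pictures are not rectified: a ray, as slopes to the right and down, at radius r is drawn at 1 + k1 r^2 times it, then the intrinsics apply), "T" (4x4, takes a point from camera to world coordinates). Camera axes: x right, y down, z forward; pixel columns grow to the right and rows downward; lengths in m; the calibration is good to about 2 mm. A picture is of the moment at which its call begins: read the wrist's pose just before it. get_calibration takes no time and is no camera call; for the wrist camera it gives the pose at the moment of the call.
- manip.job_done(): hands the job in, once; it reports no verdict.
Trained networks look in the newest picture that a camera, given by its name, has taken for a name from the list of things; names that differ only in an ending like _2 or _b are one class to them, and where a whole thing is asked for, a point or a joint stands for the part that bears it (a point fixed in the world has none). Each returns a list of dicts, best first, with "p" (0 to 1); they miss things now and then, are a little off and sometimes report something else, mostly with a low value. They report only what shows in the picture. A call takes as long as a camera call. They do not tell look-alikes from the thing itself.
- manip.boxes_of(query, camera): "xyz" ([x, y, z] in m, in the coordinates of the camera as it stood for that picture, good to about 4 mm: the middle of the surface that is visible of it).
- manip.tip_of(query, camera): "xyz" ([x, y, z] in m, in the coordinates of the camera as it stood for that picture, good to about 4 mm: a listed point, or the origin of a listed thing).
The state is a dict: "time": time; "joint_pos": joint angles; "joint_vel": joint speeds; "joint_efforts": joint torques, N m; "tool_pos": TCP position; "tool_rot": TCP orientation; "contact_force": force on the tool from outside, world axes, zero at the start; "ft_torque": the same for the moment, N m; "gripper_width": opening from 0.0 (shut) to 1.0 (fully open).
Only numpy, scipy, OpenCV 4.12 (cv2) and the standard library are available. Lean on these libraries where they do the work, as an engineer would, in place of code of your own. Each camera call takes 0.05 s, during which the arm holds its last target. There are 200 camera calls.

## Working session

There is one attempt and no reset: what is moved stays moved. The work goes in short steps, Python scripts to look and compute and a tool call to move; the robot and the scene stay as the last step left them, time stands still between calls to the robot, and variables do not carry over. Pictures are saved under pics/ and viewed, about 8 in all and at most 12, crops included, and the job is handed in when it is done.

Besides the shell and the picture viewer there is one more tool, called by a JSON object that holds its "method" and its "body". play_rows: Moves the arm, as the interface text tells. Its arguments: {"type":"object","properties":{"increments":{"type":"array"}},"required":["increments"]}

```bash
mkdir -p pics; ls; cat > h.py <<'E'
from plant import manip
import numpy as np, cv2
from scipy.spatial.transform import Rotation as R
def snap(cam,name=None):
    T=np.array(manip.get_calibration(cam)["T"]); f=manip.grab_frame(cam)
    if name: cv2.imwrite(f"pics/{name}.png",f)
    return f,T
def look(q,cam,T,kind="tip",n=2):
    r=(manip.tip_of if kind=="tip" else manip.boxes_of)(q,cam)
    out=[]
    for d in r[:n]:
        p=T@np.append(d["xyz"],1); out.append((round(d["p"],2),np.round(p[:3],4).tolist()))
    return out
def proj(cam,p,T=None):
    c=manip.get_calibration(cam); T=np.array(c["T"]) if T is None else T
    q=np.linalg.inv(T)@np.append(p,1); s=q[:2]/q[2]; s=s*(1+c["k1"]*(s@s))
    return [round(c["fx"]*s[0]+c["cx"]),round(c["fy"]*s[1]+c["cy"])]
E
python3 - <<'E'
from h import *
s=manip.state(); print(s)
for cam in ["scene","side"]:
    f,T=snap(cam,cam+"0")
    print(cam,np.round(T,3).tolist())
    for q in ["susan_base","teapot","lid","lid_lug","lid_spout_edge","oil_bottle","island_jar","olive_jar","jam_jar","board","mug"]:
        print(q,look(q,cam,T,n=3))
E
```

```text
pics
{'time': 0.0, 'joint_pos': array([ 1.20600495e+00,  5.33477610e-02,  1.61431798e+00,  1.76584763e-06,
        1.47600366e+00, -1.18988513e-01]), 'joint_vel': array([ 0.00061312,  0.000349  , -0.0025371 ,  0.00023734,  0.00156917,
        0.00151969]), 'joint_efforts': array([ 8.87588158e-05, -3.93692207e+01, -3.70173597e+01, -1.87612051e-05,
        7.03830548e-03,  5.71309187e-06]), 'tool_pos': array([0.15197748, 0.60595544, 0.40345396]), 'tool_rot': array([-2.49583817e-04,  1.22592285e-01,  9.92456575e-01, -1.00793541e-03]), 'contact_force': array([0.00404302, 0.94283051, 1.26769843]), 'ft_torque': array([-0.05967079,  0.04768256, -0.02573961]), 'gripper_width': 0.9996558956516081}
scene [[0.463, -0.665, 0.586, -0.471], [-0.886, -0.344, 0.31, -0.279], [-0.005, -0.663, -0.748, 1.385], [0.0, 0.0, 0.0, 1.0]]
susan_base [(0.61, [0.6196, -0.0982, 0.1198])]
teapot [(0.87, [0.5788, -0.0819, 0.0222])]
lid []
lid_lug [(0.48, [0.5454, -0.0624, 0.111])]
lid_spout_edge [(0.51, [0.6203, -0.0947, 0.1213])]
oil_bottle [(0.69, [0.355, 0.083, -0.0023])]
island_jar [(0.64, [0.5797, -0.278, 0.02
[... 158 characters left out ...]
52, -0.0002])]
mug [(0.71, [0.5234, 0.325, 0.022])]
side [[-0.952, -0.198, 0.233, 0.231], [-0.305, 0.597, -0.742, 1.272], [0.008, -0.777, -0.629, 0.983], [0.0, 0.0, 0.0, 1.0]]
susan_base []
teapot [(0.91, [0.5834, -0.0794, 0.0271]), (0.24, [0.6869, -0.1791, 0.0274])]
lid [(0.61, [0.5862, -0.0785, 0.1081])]
lid_lug [(0.49, [0.548, -0.0687, 0.1131])]
lid_spout_edge [(0.78, [0.6209, -0.0946, 0.1197]), (0.17, [0.5836, -0.0791, 0.0299])]
oil_bottle [(0.77, [0.3549, 0.0827, -0.0026])]
island_jar []
olive_jar [(0.65, [0.6901, -0.1775, 0.0251])]
jam_jar [(0.75, [0.4873, -0.1864, 0.0255])]
board [(0.59, [0.4894, 0.2819, 0.0048])]
mug [(0.97, [0.5307, 0.3147, 0.0253]), (0.6, [0.395, 0.7458, -0.0027])]
```

View pics/scene0.png

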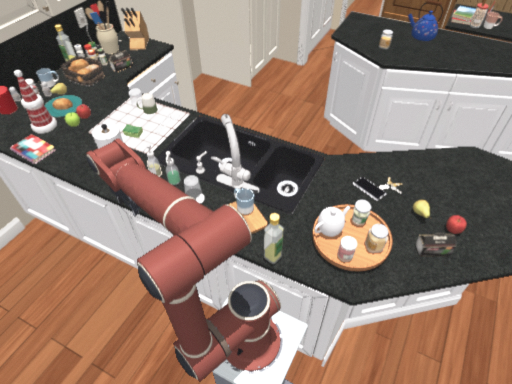

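View pics/side0.png

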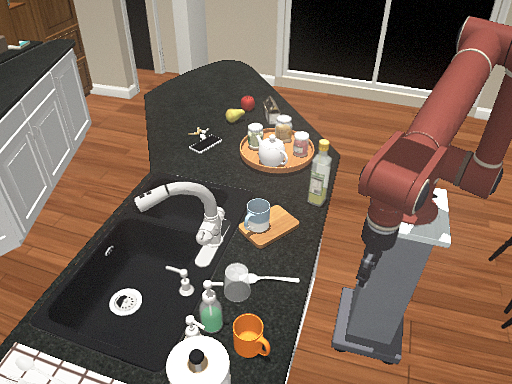

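Scene view: the teapot is at (330,222), left of centre on the Susan. The jam jar is at (347,248) in front, the olive jar at (361,211) at the back and the island jar at (376,237) on the right. The oil bottle is at (274,238) and the mug on the board at (244,200). In the side view an orange look-alike mug is at (250,335), well away from the work. The blue mug on the board at (257,215) is the one meant.

The plan is a +90° turn, pinching the rim between the island and olive jars.

{"method": "play_rows", "body": {"increments": [{"offset":[-24,-24,-20],"twist":0,"grip":1},{"offset":[-48,-48,-40],"twist":0,"grip":1},{"offset":[-72,-72,-60],"twist":0,"grip":1},{"offset":[-96,-96,-80],"twist":0,"grip":1},{"offset":[-120,-120,-100],"twist":0,"grip":1}]}}

```text
time: 1.62
tool_pos: [0.2396, 0.4592, 0.5057]
tool_rot: [0.0, 0.122, 0.992, 0.0]
contact_force: [1.5, -0.0, -0.6]
gripper_width: 1.0
```

{"method": "play_rows", "body": {"increments": [{"offset":[-29,-29,0],"twist":0,"grip":1},{"offset":[-58,-58,0],"twist":0,"grip":1},{"offset":[-87,-87,0],"twist":0,"grip":1},{"offset":[-116,-116,0],"twist":0,"grip":1},{"offset":[-145,-145,0],"twist":0,"grip":1}]}}

```text
time: 2.03
tool_pos: [0.3449, 0.2829, 0.5051]
tool_rot: [0.001, 0.122, 0.992, 0.0]
contact_force: [0.5, 0.4, -0.3]
gripper_width: 1.0
```

{"method": "play_rows", "body": {"increments": [{"offset":[-29,-29,0],"twist":0,"grip":1},{"offset":[-58,-58,0],"twist":0,"grip":1},{"offset":[-87,-87,0],"twist":0,"grip":1},{"offset":[-116,-116,0],"twist":0,"grip":1},{"offset":[-145,-145,0],"twist":0,"grip":1}]}}

```text
time: 2.45
tool_pos: [0.4504, 0.1067, 0.5051]
tool_rot: [0.001, 0.123, 0.992, 0.0]
contact_force: [0.5, 0.7, 0.9]
gripper_width: 1.001
```

{"method": "play_rows", "body": {"increments": [{"offset":[-29,-29,0],"twist":0.1,"grip":1},{"offset":[-58,-58,0],"twist":0.2,"grip":1},{"offset":[-87,-87,0],"twist":0.3,"grip":1},{"offset":[-116,-116,0],"twist":0.4,"grip":1},{"offset":[-145,-145,0],"twist":0.5,"grip":1}]}}

```text
time: 2.87
tool_pos: [0.5559, -0.0693, 0.5049]
tool_rot: [0.0, 0.367, 0.93, 0.0]
contact_force: [0.8, 1.4, 1.2]
gripper_width: 1.003
```

```bash
cat >> h.py <<'E'
def go(x,y,z,phi=None):
    "print offset (mm, tool axes) and twist to bring TCP to x,y,z with tool-y at angle phi (deg, mod 180)"
    s=manip.state(); q=s["tool_rot"]; M=R.from_quat([q[1],q[2],q[3],q[0]]).as_matrix()
    d=M.T@(np.array([x,y,z])-s["tool_pos"])*1000
    ph=np.degrees(np.arctan2(M[1,1],M[0,1]))
    tw=0 if phi is None else -np.radians((phi-ph+90)%180-90)
    print("t",round(s["time"],2),"pos",np.round(s["tool_pos"],4),"phi",round(ph,2),"j6",round(s["joint_pos"][5],2),"F",np.round(s["contact_force"],1),"w",round(s["gripper_width"],3))
    print("offset",np.round(d,1),"twist",round(tw,4))
E
python3 -c "
from h import *
go(.697,-.294,.45,-45)
snap('wrist','w0')
print(np.round(manip.get_calibration('wrist')['T'],3))"
```

```text
t 2.87 pos [ 0.5559 -0.0693  0.5049] phi 46.95 j6 -1.08 F [0.8 1.4 1.2] w 1.003
offset [-256.5  -67.9   55. ] twist -1.5367
[[ 0.689  0.687  0.231  0.499]
 [ 0.724 -0.652 -0.223 -0.017]
 [-0.002  0.321 -0.947  0.473]
 [ 0.     0.     0.     1.   ]]
```

{"method": "play_rows", "body": {"increments": [{"offset":[-40,-10,0],"twist":0.12,"grip":1},{"offset":[-80,-20,0],"twist":0.24,"grip":1},{"offset":[-120,-30,0],"twist":0.36,"grip":1},{"offset":[-160,-42,0],"twist":0.48,"grip":1},{"offset":[-200,-53,0],"twist":0.6,"grip":0.7}]}}

```text
time: 3.33
tool_pos: [0.667, -0.2436, 0.5046]
tool_rot: [-0.0, 0.626, 0.78, -0.0]
contact_force: [0.7, 1.0, 0.6]
gripper_width: 0.882
```

{"method": "play_rows", "body": {"increments": [{"offset":[0,0,0],"twist":0.12,"grip":0.6},{"offset":[0,0,0],"twist":0.24,"grip":0.6},{"offset":[0,0,0],"twist":0.36,"grip":0.6},{"offset":[0,0,0],"twist":0.48,"grip":0.6},{"offset":[0,0,0],"twist":0.6,"grip":0.6}]}}

```text
time: 3.75
tool_pos: [0.6664, -0.242, 0.5044]
tool_rot: [-0.0, 0.828, 0.56, -0.0]
contact_force: [-0.8, 0.8, -0.3]
gripper_width: 0.6
```

{"method": "play_rows", "body": {"increments": [{"offset":[0,0,0],"twist":0.12,"grip":0.6},{"offset":[0,0,0],"twist":0.24,"grip":0.6},{"offset":[0,0,0],"twist":0.36,"grip":0.6},{"offset":[0,0,0],"twist":0.4,"grip":0.6},{"offset":[0,0,0],"twist":0.4,"grip":0.6}]}}

```text
time: 4.17
tool_pos: [0.6663, -0.2417, 0.5046]
tool_rot: [-0.0, 0.922, 0.387, -0.0]
contact_force: [-0.4, 0.1, 0.6]
gripper_width: 0.602
```

```bash
python3 -c "
from h import *
go(.697,-.294,.33,-45)
f,T=snap('wrist')
for q in ['teapot','island_jar','olive_jar','jam_jar','susan_base','lid_spout_edge','lid_lug']: print(q,look(q,'wrist',T))
for a in np.arange(-80,20,5):
    p=[.583+.161*np.cos(np.radians(a)),-.18+.161*np.sin(np.radians(a)),.046]
    cv2.circle(f,proj('wrist',p,T),2,(0,255,0),-1)
for p in [[.583+.157*.7071,-.18-.157*.7071,.046],[.583+.165*.7071,-.18-.165*.7071,.046]]: cv2.circle(f,proj('wrist',p,T),2,(255,0,0),-1)
cv2.imwrite('pics/w1.png',f)"
```

```text
t 4.17 pos [ 0.6663 -0.2417  0.5046] phi -44.43 j6 0.32 F [-0.4  0.1  0.6] w 0.602
offset [-15.8  58.5 174.6] twist 0.01
teapot []
island_jar [(0.81, [0.5831, -0.2752, 0.0279])]
olive_jar [(0.9, [0.6887, -0.1768, 0.0249]), (0.18, [0.5844, -0.0723, 0.0282])]
jam_jar [(0.6, [0.4829, -0.1857, 0.0266])]
susan_base []
lid_spout_edge [(0.77, [0.6155, -0.0964, 0.119]), (0.37, [0.5841, -0.0765, 0.1088])]
lid_lug [(0.89, [0.545, -0.0622, 0.1081])]
```

View pics/w1.png

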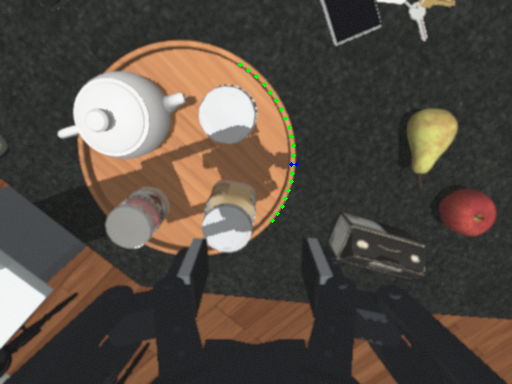

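The projected rim matches the picture: the green dots lie on the rim and the blue mark at (293,164) is the grasp spot between the island and olive jars. Going down to pinch.

{"method": "play_rows", "body": {"increments": [{"offset":[-3,12,35],"twist":0.01,"grip":0.6},{"offset":[-6,24,70],"twist":0.01,"grip":0.6},{"offset":[-9,36,105],"twist":0.01,"grip":0.6},{"offset":[-12,48,140],"twist":0.01,"grip":0.6},{"offset":[-16,58,175],"twist":0.01,"grip":0.6}]}}

```text
time: 4.98
tool_pos: [0.6968, -0.2942, 0.3282]
tool_rot: [0.0, 0.924, 0.383, 0.0]
contact_force: [0.9, 0.1, 1.4]
gripper_width: 0.593
```

{"method": "play_rows", "body": {"increments": [{"offset":[0,0,25],"twist":0,"grip":0.6},{"offset":[0,0,50],"twist":0,"grip":0.6},{"offset":[0,0,75],"twist":0,"grip":0.6},{"offset":[0,0,100],"twist":0,"grip":0.6},{"offset":[0,0,124],"twist":0,"grip":0.6}]}}

```text
time: 5.4
tool_pos: [0.6964, -0.2938, 0.2043]
tool_rot: [-0.0, 0.924, 0.383, -0.0]
contact_force: [0.3, 0.4, -1.3]
gripper_width: 0.6
```

{"method": "play_rows", "body": {"increments": [{"offset":[0,0,0],"twist":0,"grip":0.3},{"offset":[0,0,0],"twist":0,"grip":0.1},{"offset":[0,0,0],"twist":0,"grip":0},{"offset":[0,0,0],"twist":0,"grip":0},{"offset":[0,0,0],"twist":0,"grip":0}]}}

```text
time: 5.82
tool_pos: [0.6969, -0.2928, 0.2079]
tool_rot: [-0.001, 0.924, 0.382, 0.001]
contact_force: [-2.6, 6.0, 1.0]
gripper_width: 0.076
```

```bash
python3 -c "
from h import *
go(.697,-.294,.206,-45)
# arc rows for +90deg about centre, from current commanded pose
s=manip.state(); c=np.array([.583,-.18]); r0=s['tool_pos'][:2]-c; q=s['tool_rot']; M=R.from_quat([q[1],q[2],q[3],q[0]]).as_matrix()
print(r0,np.hypot(*r0))
for k in range(1,6):
    a=.11*k; d=R.from_euler('z',a).as_matrix()[:2,:2]@r0-r0
    print(np.round(M.T@[*d,0]*1000,1),-a)
"
```

```text
t 5.82 pos [ 0.6969 -0.2928  0.2079] phi -45.05 j6 0.29 F [-2.6  6.   1. ] w 0.076
offset [-0.8  0.9  1.9] twist -0.0008
[ 0.1139451  -0.11275768] 0.1603052686943768
[17.6 -1.1  0. ] -0.11
[35.  -4.1  0.1] -0.22
[51.9 -9.   0.2] -0.33
[ 68.2 -15.7   0.2] -0.44
[ 83.6 -24.1   0.3] -0.55
```

{"method": "play_rows", "body": {"increments": [{"offset":[6.4,-0.1,0],"twist":-0.04,"grip":0},{"offset":[19.3,-1.2,0],"twist":-0.12,"grip":0},{"offset":[32,-3.2,0],"twist":-0.2,"grip":0},{"offset":[44.5,-6.3,0],"twist":-0.28,"grip":0},{"offset":[56.7,-10.3,0],"twist":-0.36,"grip":0}]}}

```text
time: 6.23
tool_pos: [0.73, -0.246, 0.2079]
tool_rot: [0.0, 0.84, 0.543, 0.001]
contact_force: [-1.4, 1.3, -1.9]
gripper_width: 0.074
```

{"method": "play_rows", "body": {"increments": [{"offset":[12.9,-0.5,0],"twist":-0.08,"grip":0},{"offset":[25.6,-2.1,0],"twist":-0.16,"grip":0},{"offset":[38.3,-4.6,0],"twist":-0.24,"grip":0},{"offset":[50.6,-8.2,0],"twist":-0.32,"grip":0},{"offset":[62.7,-12.7,0],"twist":-0.4,"grip":0}]}}

```text
time: 6.65
tool_pos: [0.7448, -0.1835, 0.208]
tool_rot: [0.002, 0.715, 0.699, 0.002]
contact_force: [4.6, 0.9, -3.7]
gripper_width: 0.072
```

{"method": "play_rows", "body": {"increments": [{"offset":[12.9,-0.5,0],"twist":-0.08,"grip":0},{"offset":[25.6,-2.1,0],"twist":-0.16,"grip":0},{"offset":[38.3,-4.6,0],"twist":-0.24,"grip":0},{"offset":[50.6,-8.2,0],"twist":-0.32,"grip":0},{"offset":[62.7,-12.7,0],"twist":-0.4,"grip":0}]}}

```text
time: 7.07
tool_pos: [0.734, -0.1194, 0.2079]
tool_rot: [0.003, 0.562, 0.827, 0.003]
contact_force: [6.6, 3.8, -5.3]
gripper_width: 0.076
```

{"method": "play_rows", "body": {"increments": [{"offset":[12.9,-0.5,0],"twist":-0.08,"grip":0},{"offset":[25.6,-2.1,0],"twist":-0.16,"grip":0},{"offset":[38.3,-4.6,0],"twist":-0.24,"grip":0},{"offset":[50.6,-8.2,0],"twist":-0.32,"grip":0},{"offset":[62.7,-12.7,0],"twist":-0.4,"grip":0}]}}

```text
time: 7.48
tool_pos: [0.699, -0.065, 0.2079]
tool_rot: [0.003, 0.386, 0.922, 0.003]
contact_force: [6.6, 6.9, -7.3]
gripper_width: 0.072
```

```bash
python3 -c "
from h import *
go(.697,-.066,.206,45)
s=manip.state(); r=s['tool_pos'][:2]-[.583,-.18]; print(np.degrees(np.arctan2(r[1],r[0])),np.hypot(*r))
for cam in ['scene','side']:
    f,T=snap(cam,cam+'1')
    for q in ['teapot','lid','lid_lug','lid_spout_edge','olive_jar','jam_jar','island_jar','oil_bottle']: print(cam,q,look(q,cam,T))
"
```

```text
t 7.48 pos [ 0.699  -0.065   0.2079] phi 44.58 j6 -0.98 F [ 6.6  6.9 -7.3] w 0.072
offset [ 0.8 -2.1  1.9] twist -0.0074
44.728176243506546 0.16334305692864598
scene teapot [(0.82, [0.4838, -0.1829, 0.0252])]
scene lid [(0.82, [0.4847, -0.1796, 0.1091])]
scene lid_lug [(0.53, [0.4703, -0.2109, 0.1105])]
scene lid_spout_edge [(0.78, [0.502, -0.1437, 0.1162]), (0.24, [0.483, 0.287, -0.0003])]
scene olive_jar [(0.81, [0.5781, -0.0812, 0.0283])]
scene jam_jar [(0.67, [0.5958, -0.2772, 0.0249]), (0.2, [0.4875, -0.1788, 0.1073])]
scene island_jar [(0.58, [0.6803, -0.1761, 0.03])]
scene oil_bottle [(0.69, [0.3569, 0.0808, 0.0008]), (0.62, [0.5034, -0.1402, 0.12])]
side teapot [(0.95, [0.4879, -0.1793, 0.0287])]
side lid [(0.51, [0.4886, -0.1815, 0.1101]), (0.26, [0.5899, -0.0791, 0.0292])]
side lid_lug [(0.63, [0.4729, -0.2209, 0.1121])]
side lid_spout_edge [(0.49, [0.5015, -0.143, 0.1155])]
side olive_jar [(0.88, [0.5849, -0.0792, 0.0286]), (0.7, [0.5022, -0.1451, 0.1202])]
side jam_jar [(0.53, [0.5981, -0.2815, 0.0261])]
side island_jar [(0.76, [0.6888, -0.1816, 0.0269]), (0.46, [0.4908, -0.1795, 0.0263])]
side oil_bottle [(0.89, [0.3554, 0.0769, -0.0008])]
```

Turned by about 90°. The teapot measures about 97 mm in front of the axis and 1 mm sideways. Releasing and rising, then turning the jaws crosswise to the spout (about 68°).

{"method": "play_rows", "body": {"increments": [{"offset":[0,0,0],"twist":0,"grip":0.15},{"offset":[0,0,0],"twist":0,"grip":0.3},{"offset":[0,0,-25],"twist":0,"grip":0.4},{"offset":[0,0,-60],"twist":0,"grip":0.5},{"offset":[0,0,-100],"twist":0,"grip":0.5}]}}

```text
time: 8.8
tool_pos: [0.697, -0.0676, 0.3061]
tool_rot: [-0.001, 0.388, 0.922, -0.001]
contact_force: [0.9, 1.3, -0.5]
gripper_width: 0.505
```

{"method": "play_rows", "body": {"increments": [{"offset":[0,0,-40],"twist":0,"grip":0.6},{"offset":[0,0,-80],"twist":0.12,"grip":0.6},{"offset":[0,0,-120],"twist":0.24,"grip":0.6},{"offset":[0,0,-150],"twist":0.36,"grip":0.6},{"offset":[0,0,-150],"twist":0.48,"grip":0.6}]}}

```text
time: 9.22
tool_pos: [0.698, -0.0678, 0.4694]
tool_rot: [0.009, 0.598, 0.801, 0.004]
contact_force: [0.2, -0.8, 1.0]
gripper_width: 0.6
```

{"method": "play_rows", "body": {"increments": [{"offset":[0,0,0],"twist":0.12,"grip":0.6},{"offset":[0,0,0],"twist":0.24,"grip":0.6},{"offset":[0,0,0],"twist":0.36,"grip":0.6},{"offset":[0,0,0],"twist":0.48,"grip":0.6},{"offset":[0,0,0],"twist":0.6,"grip":0.6}]}}

```text
time: 9.63
tool_pos: [0.6974, -0.0678, 0.4582]
tool_rot: [0.001, 0.808, 0.589, 0.001]
contact_force: [-0.3, -0.4, 0.5]
gripper_width: 0.602
```

```bash
python3 -c "
from h import *
go(.487,-.18,.45,-22)
f,T=snap('wrist','w2')
for q in ['teapot','lid','lid_lug','lid_spout_edge','susan_base']: print(q,look(q,'wrist',T))
"
```

```text
t 9.63 pos [ 0.6974 -0.0678  0.4582] phi -17.84 j6 0.11 F [-0.3 -0.4  0.5] w 0.602
offset [-171.3 -165.9    7.7] twist 0.0726
teapot [(0.78, [0.4902, -0.1785, 0.0305])]
lid [(0.59, [0.4928, -0.1766, 0.1099])]
lid_lug []
lid_spout_edge [(0.78, [0.4991, -0.1424, 0.1213])]
susan_base []
```

{"method": "play_rows", "body": {"increments": [{"offset":[-28,-28,0],"twist":0.07,"grip":0.6},{"offset":[-56,-56,0],"twist":0.07,"grip":0.6},{"offset":[-84,-84,0],"twist":0.07,"grip":0.6},{"offset":[-112,-112,0],"twist":0.07,"grip":0.6},{"offset":[-140,-138,0],"twist":0.07,"grip":0.6}]}}

```text
time: 10.35
tool_pos: [0.5223, -0.1598, 0.4558]
tool_rot: [0.0, 0.826, 0.564, -0.0]
contact_force: [0.1, -0.7, -0.1]
gripper_width: 0.599
```

{"method": "play_rows", "body": {"increments": [{"offset":[0,0,0],"twist":0,"grip":0.6}]}}

```text
time: 10.43
tool_pos: [0.5201, -0.1614, 0.4556]
tool_rot: [0.0, 0.827, 0.562, -0.001]
contact_force: [0.2, -0.6, -0.9]
gripper_width: 0.599
```

```bash
python3 -c "
from h import *
go(.487,-.18,.40,-22)
f,T=snap('wrist')
for q in ['teapot','lid','lid_lug','lid_spout_edge','olive_jar','island_jar','jam_jar']: print(q,look(q,'wrist',T))
u=np.array([np.cos(np.radians(68)),np.sin(np.radians(68))])
for p in [[.487,-.18,.1535],[.487,-.18,.118],[*(np.array([.487,-.18])+u*.042),.12],[*(np.array([.487,-.18])+u*.095),.12],[*(np.array([.487,-.18])-u*.09),.1]]: cv2.circle(f,proj('wrist',p,T),2,(0,0,255),-1)
cv2.imwrite('pics/w3.png',f)
"
```

```text
t 10.43 pos [ 0.5201 -0.1614  0.4556] phi -21.64 j6 -0.06 F [ 0.2 -0.6 -0.9] w 0.599
offset [-29.3 -23.9  55.7] twist 0.0063
teapot [(0.88, [0.4882, -0.1785, 0.0281])]
lid []
lid_lug [(0.91, [0.4713, -0.2145, 0.1107]), (0.54, [0.4882, -0.1756, 0.0293])]
lid_spout_edge [(0.72, [0.4999, -0.1368, 0.1207])]
olive_jar [(0.56, [0.5864, -0.0747, 0.0282])]
island_jar [(0.68, [0.6844, -0.1781, 0.0249])]
jam_jar [(0.6, [0.5928, -0.2825, 0.0259]), (0.17, [0.4888, -0.178, 0.1084])]
```

View pics/w3.png

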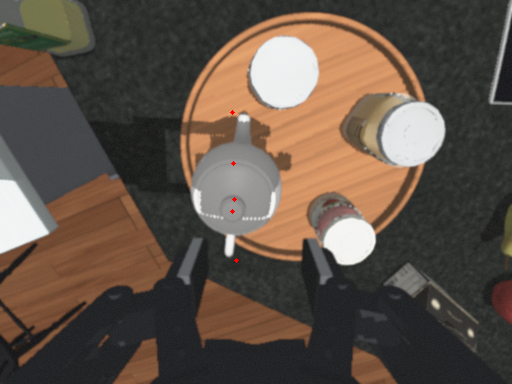

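The wrist view shows the spout at (243,118), the knob at (232,208) and the handle end at (229,255). I'll refine the pot's centre and spout direction from these pixels.

```bash
cat >> h.py <<'E'
def back(cam,uv,z,T):
    c=manip.get_calibration(cam); K=np.array([[c["fx"],0,c["cx"]],[0,c["fy"],c["cy"]],[0,0,1.]])
    s=cv2.undistortPoints(np.array([[uv]],float),K,np.array([c["k1"],0,0,0,0.]))[0,0]
    d=T[:3,:3]@[*s,1]; return T[:3,3]+d*(z-T[2,3])/d[2]
E
python3 -c "
from h import *
T=np.array(manip.get_calibration('wrist')['T'])
for n,uv,z in [('spout',(243,119),.118),('knob',(232,207),.153),('handle',(229,254),.085),('belly',(236,191),.075),('flangeL',(193,192),.118),('flangeR',(280,190),.118)]: print(n,np.round(back('wrist',uv,z,T),4))
f,T=snap('wrist'); cv2.imwrite('pics/w4.png',cv2.resize(f[100:270,150:330],None,fx=4,fy=3.5))
"
```

```text
spout [ 0.535  -0.0992  0.118 ]
knob [ 0.4942 -0.1734  0.153 ]
handle [ 0.4493 -0.257   0.085 ]
belly [ 0.4904 -0.1812  0.075 ]
flangeL [ 0.4528 -0.1525  0.118 ]
flangeR [ 0.5444 -0.186   0.118 ]
```

View pics/w4.png

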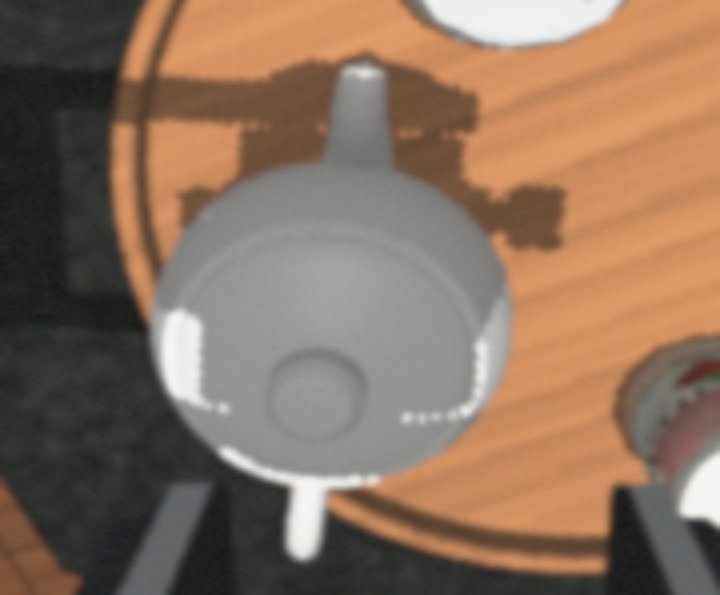

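{"method": "play_rows", "body": {"increments": [{"offset":[-9,-7,19],"twist":0.025,"grip":0.6},{"offset":[-18,-14,38],"twist":0.05,"grip":0.6},{"offset":[-27,-22,55],"twist":0.076,"grip":0.6},{"offset":[-27,-22,55],"twist":0.076,"grip":0.6}]}}

```text
time: 11.22
tool_pos: [0.4923, -0.1764, 0.3962]
tool_rot: [-0.003, 0.848, 0.531, -0.002]
contact_force: [-0.2, -0.5, -0.9]
gripper_width: 0.602
```

```bash
python3 -c "
from h import *
go(.4895,-.179,.317,-26)
f,T=snap('wrist','w5')
for q in ['teapot','lid','lid_lug','lid_spout_edge']: print(q,look(q,'wrist',T))
g=f.copy()
for p in [(.4895,-.179,.1575)]: print(proj('wrist',p,T))
cv2.imwrite('pics/w5c.png',cv2.resize(g[120:384,130:382],None,fx=2.2,fy=2.2))
"
```

```text
t 11.22 pos [ 0.4923 -0.1764  0.3962] phi -25.89 j6 -0.03 F [-0.2 -0.5 -0.9] w 0.602
offset [-3.6 -0.8 79.2] twist 0.002
teapot []
lid [(0.85, [0.4866, -0.1808, 0.107])]
lid_lug [(0.9, [0.4727, -0.2158, 0.1114])]
lid_spout_edge [(0.97, [0.5028, -0.1411, 0.1184])]
[256, 212]
```

View pics/w5c.png

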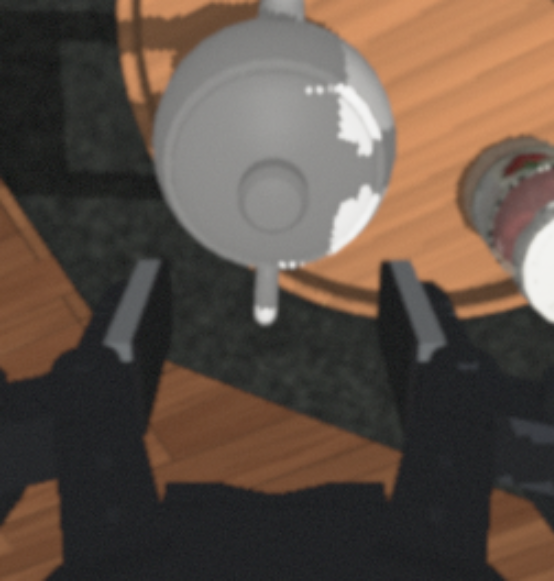

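Knob centre at crop (273,197), full-picture pixel (254,209), lying between the fingers. Descending to the knob.

{"method": "play_rows", "body": {"increments": [{"offset":[-3,-2,20],"twist":0,"grip":0.55},{"offset":[-3,-2,40],"twist":0,"grip":0.5},{"offset":[-3,-2,60],"twist":0,"grip":0.45},{"offset":[-3,-2,79],"twist":0,"grip":0.42},{"offset":[-3,-2,79],"twist":0,"grip":0.4}]}}

```text
time: 11.88
tool_pos: [0.4901, -0.1777, 0.3185]
tool_rot: [-0.003, 0.847, 0.531, -0.001]
contact_force: [-1.2, -0.1, -0.2]
gripper_width: 0.402
```

```bash
python3 -c "
from h import *
go(.488,-.178,.317,-26)
f,T=snap('wrist','w6')
cv2.imwrite('pics/w6c.png',cv2.resize(f[150:384,130:382],None,fx=2.4,fy=2.4))
f,T=snap('side','s6')
cv2.imwrite('pics/s6c.png',cv2.resize(f[90:200,200:340],None,fx=5,fy=5))
"
```

```text
t 11.88 pos [ 0.4901 -0.1777  0.3185] phi -25.8 j6 -0.04 F [-1.2 -0.1 -0.2] w 0.402
offset [-1.2 -1.7  1.5] twist 0.0036
```

View pics/w6c.png

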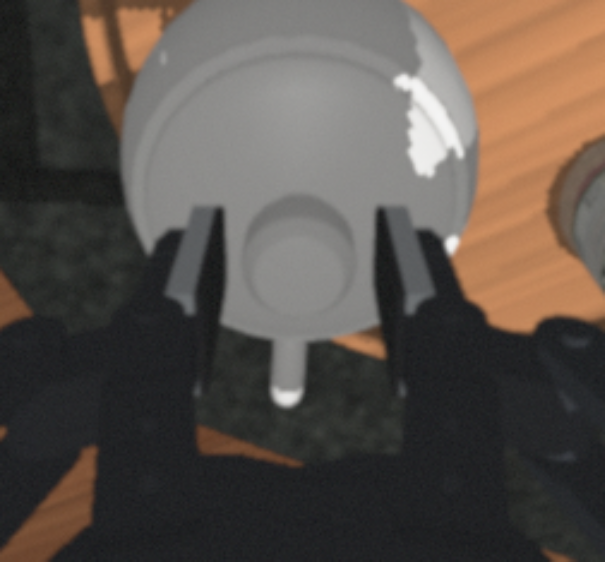

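The knob is centred between the fingers and the pads straddle it. Closing gently by steps.

{"method": "play_rows", "body": {"increments": [{"offset":[-1,-0.5,1.5],"twist":0,"grip":0.36},{"offset":[-1,-0.5,1.5],"twist":0,"grip":0.33},{"offset":[-1,-0.5,1.5],"twist":0,"grip":0.31},{"offset":[-1,-0.5,1.5],"twist":0,"grip":0.3},{"offset":[-1,-0.5,1.5],"twist":0,"grip":0.29}]}}

```text
time: 12.4
tool_pos: [0.49, -0.1793, 0.3216]
tool_rot: [0.001, 0.847, 0.531, 0.0]
contact_force: [-1.0, 0.2, 3.6]
gripper_width: 0.295
```

{"method": "play_rows", "body": {"increments": [{"offset":[0,0,0],"twist":0,"grip":0.28},{"offset":[0,0,0],"twist":0,"grip":0.28}]}}

```text
time: 12.57
tool_pos: [0.49, -0.1793, 0.3216]
tool_rot: [0.001, 0.847, 0.531, 0.0]
contact_force: [-0.8, 0.3, 5.3]
gripper_width: 0.284
```

The tool is pushed up about 4 mm on closing, so the grip on the knob head is shallow. I'll reopen and regrip slightly lower.

{"method": "play_rows", "body": {"increments": [{"offset":[0,0,0],"twist":0,"grip":0.36},{"offset":[0,0,0],"twist":0,"grip":0.38},{"offset":[0,0,4],"twist":0,"grip":0.38},{"offset":[0,0,4],"twist":0,"grip":0.33},{"offset":[0,0,4],"twist":0,"grip":0.3}]}}

```text
time: 12.98
tool_pos: [0.4894, -0.179, 0.3153]
tool_rot: [-0.001, 0.847, 0.531, -0.0]
contact_force: [0.3, 0.4, -1.3]
gripper_width: 0.298
```

{"method": "play_rows", "body": {"increments": [{"offset":[0,0,0],"twist":0,"grip":0.29},{"offset":[0,0,0],"twist":0,"grip":0.285},{"offset":[0,0,0],"twist":0,"grip":0.28}]}}

```text
time: 13.23
tool_pos: [0.4896, -0.179, 0.3159]
tool_rot: [-0.0, 0.847, 0.531, -0.0]
contact_force: [-1.6, 0.6, -0.4]
gripper_width: 0.282
```

```bash
python3 -c "
from h import *
go(.488,-.178,.317,-26)
f,T=snap('side')
for q in ['teapot','lid','lid_lug','lid_spout_edge']: print(q,look(q,'side',T))
cv2.imwrite('pics/s7.png',cv2.resize(f[60:200,190:340],None,fx=4.2,fy=4.2))
"
```

```text
t 13.23 pos [ 0.4896 -0.179   0.3159] phi -25.84 j6 -0.04 F [-1.6  0.6 -0.4] w 0.282
offset [ 0.2 -1.9 -1.1] twist 0.0028
teapot [(0.74, [0.4885, -0.1794, 0.0283])]
lid [(0.51, [0.5308, 0.3176, 0.0244]), (0.43, [0.4926, -0.1838, 0.1098])]
lid_lug [(0.51, [0.4759, -0.2243, 0.1129])]
lid_spout_edge [(0.54, [0.5044, -0.147, 0.1204])]
```

View pics/s7.png

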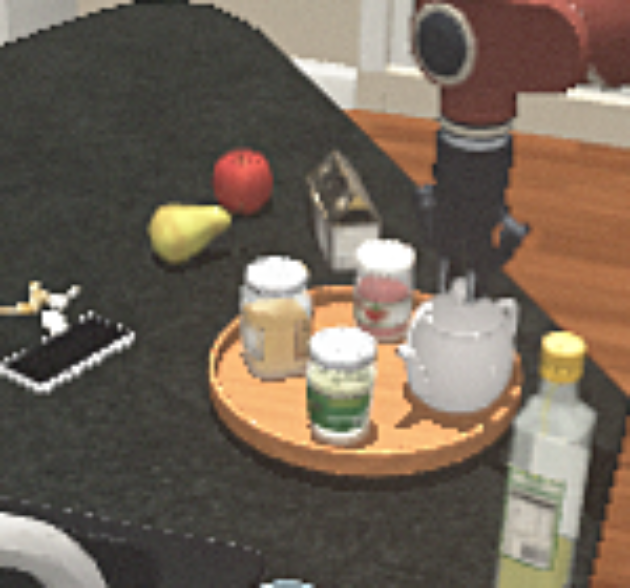

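{"method": "play_rows", "body": {"increments": [{"offset":[0,0,0],"twist":0,"grip":0.27},{"offset":[0,0,0],"twist":0,"grip":0.26},{"offset":[0,0,0],"twist":0,"grip":0.26}]}}

```text
time: 13.73
tool_pos: [0.4897, -0.1791, 0.3162]
tool_rot: [0.0, 0.847, 0.531, 0.0]
contact_force: [0.7, -0.5, -1.2]
gripper_width: 0.271
```

{"method": "play_rows", "body": {"increments": [{"offset":[0,0,0],"twist":0,"grip":0.24},{"offset":[0,0,0],"twist":0,"grip":0.22},{"offset":[0,0,0],"twist":0,"grip":0.22}]}}

```text
time: 13.98
tool_pos: [0.4897, -0.1791, 0.3162]
tool_rot: [-0.0, 0.847, 0.531, -0.0]
contact_force: [0.7, 0.0, -1.0]
gripper_width: 0.268
```

The fingers stopped at 0.268, so the knob is gripped. Now tipping in small arc steps, with a light grip so that the lid can pivot between the pads.

{"method": "play_rows", "body": {"increments": [{"offset":[0,0,0],"twist":0,"grip":0.25},{"offset":[-1.4,0,-1.7],"twist":0,"grip":0.25},{"offset":[-2.9,0,-3.5],"twist":0,"grip":0.25},{"offset":[-4.4,0,-5.2],"twist":0,"grip":0.25},{"offset":[-4.4,0,-5.2],"twist":0,"grip":0.25}]}}

```text
time: 14.4
tool_pos: [0.4874, -0.183, 0.3208]
tool_rot: [-0.001, 0.847, 0.531, -0.0]
contact_force: [0.8, 0.7, -6.7]
gripper_width: 0.263
```

```bash
cat >> h.py <<'E'
def chk(name,cams=('side','scene','wrist'),view=None):
    go(.488,-.178,.317,-26)
    for cam in cams:
        f,T=snap(cam,f"{name}_{cam}")
        for q in ['teapot','lid','lid_lug','lid_spout_edge']: print(cam,q,look(q,cam,T,n=1))
E
python3 -c "
from h import *
chk('t1')
"
```

```text
t 14.4 pos [ 0.4874 -0.183   0.3208] phi -25.86 j6 -0.05 F [ 0.8  0.7 -6.7] w 0.263
offset [ 4.8 -1.7  3.8] twist 0.0024
side teapot [(0.92, [0.4889, -0.1782, 0.0277])]
side lid [(0.5, [0.4914, -0.185, 0.1133])]
side lid_lug [(0.49, [0.4751, -0.2248, 0.1149])]
side lid_spout_edge [(0.51, [0.5051, -0.1487, 0.1279])]
scene teapot [(0.65, [0.5809, -0.0776, 0.03])]
scene lid [(0.53, [0.4831, -0.1815, 0.114])]
scene lid_lug [(0.71, [0.4703, -0.2183, 0.1108])]
scene lid_spout_edge [(0.55, [0.5039, -0.1484, 0.1284])]
wrist teapot [(0.85, [0.4908, -0.1729, 0.0259])]
wrist lid [(0.79, [0.4892, -0.1809, 0.1131])]
wrist lid_lug [(0.94, [0.472, -0.2175, 0.1127])]
wrist lid_spout_edge [(0.82, [0.5009, -0.1437, 0.1295])]
```

The lid tips (edge up about 10 mm, about 5 to 6°), but there is 6.7 N of pull. I'll loosen the grip slightly to let the knob pivot.

{"method": "play_rows", "body": {"increments": [{"offset":[0,0,0],"twist":0,"grip":0.262},{"offset":[-0.5,0,0],"twist":0,"grip":0.265},{"offset":[-1,0,0],"twist":0,"grip":0.265}]}}

```text
time: 15.4
tool_pos: [0.4873, -0.1839, 0.3214]
tool_rot: [-0.0, 0.847, 0.531, 0.0]
contact_force: [-0.1, 0.1, -6.9]
gripper_width: 0.269
```

```bash
python3 -c "
from h import *
chk('t2',('wrist',))
"
```

```text
t 15.4 pos [ 0.4873 -0.1839  0.3214] phi -25.84 j6 -0.05 F [-0.1  0.1 -6.9] w 0.269
offset [ 5.6 -1.9  4.4] twist 0.0029
wrist teapot []
wrist lid [(0.96, [0.4885, -0.1841, 0.1187])]
wrist lid_lug [(0.86, [0.4744, -0.2164, 0.1102])]
wrist lid_spout_edge [(0.97, [0.4993, -0.1441, 0.1279])]
```

{"method": "play_rows", "body": {"increments": [{"offset":[-1,0,0],"twist":0,"grip":0.268},{"offset":[-2,0,0],"twist":0,"grip":0.268},{"offset":[-3,0,-0.5],"twist":0,"grip":0.268},{"offset":[-3,0,-0.5],"twist":0,"grip":0.268}]}}

```text
time: 15.98
tool_pos: [0.4859, -0.1868, 0.3219]
tool_rot: [-0.0, 0.847, 0.531, -0.0]
contact_force: [0.6, 0.7, -5.6]
gripper_width: 0.271
```

```bash
python3 -c "
from h import *
chk('t3',('wrist','side'))
f=cv2.imread('pics/t3_side.png'); g=cv2.imread('pics/t3_wrist.png')
a=cv2.resize(f[110:180,265:325],None,fx=6,fy=6,interpolation=2); b=cv2.resize(g[100:340,136:376],(420,420))
cv2.imwrite('pics/t3.png',np.hstack([a,b]))
"
```

```text
t 15.98 pos [ 0.4859 -0.1868  0.3219] phi -25.85 j6 -0.06 F [ 0.6  0.7 -5.6] w 0.271
offset [ 8.8 -1.9  4.9] twist 0.0026
wrist teapot [(0.85, [0.4868, -0.181, 0.0307])]
wrist lid [(0.89, [0.4873, -0.1871, 0.1176])]
wrist lid_lug [(0.83, [0.4684, -0.2237, 0.1138])]
wrist lid_spout_edge [(0.93, [0.4989, -0.1497, 0.1323])]
side teapot [(0.55, [0.4881, -0.1859, 0.0277])]
side lid [(0.75, [0.4872, -0.1886, 0.1154])]
side lid_lug [(0.64, [0.4716, -0.2279, 0.1152])]
side lid_spout_edge [(0.46, [0.4992, -0.1521, 0.1288])]
```

View pics/t3.png

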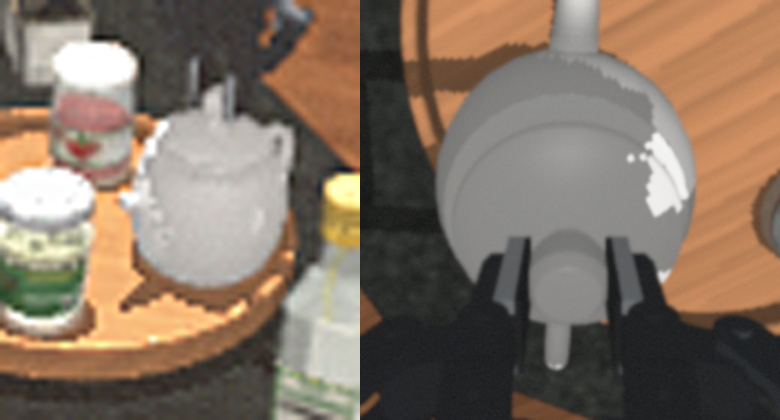

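{"method": "play_rows", "body": {"increments": [{"offset":[0,0,0],"twist":0,"grip":0.273},{"offset":[0,0,0],"twist":0,"grip":0.273}]}}

```text
time: 16.65
tool_pos: [0.486, -0.1867, 0.322]
tool_rot: [0.0, 0.847, 0.531, -0.0]
contact_force: [1.0, 0.2, -6.4]
gripper_width: 0.271
```

{"method": "play_rows", "body": {"increments": [{"offset":[0,0,0],"twist":0,"grip":0.277},{"offset":[0,0,0],"twist":0,"grip":0.277}]}}

```text
time: 16.82
tool_pos: [0.486, -0.1867, 0.322]
tool_rot: [0.0, 0.847, 0.531, -0.0]
contact_force: [0.5, 0.9, -6.0]
gripper_width: 0.28
```

```bash
python3 -c "
from h import *
chk('t4',('wrist',))
"
```

```text
t 16.82 pos [ 0.486  -0.1867  0.322 ] phi -25.84 j6 -0.06 F [ 0.5  0.9 -6. ] w 0.28
offset [ 8.7 -2.   5. ] twist 0.0028
wrist teapot []
wrist lid [(0.81, [0.4885, -0.1824, 0.1137])]
wrist lid_lug [(0.92, [0.4701, -0.2234, 0.112])]
wrist lid_spout_edge [(0.95, [0.4978, -0.1472, 0.1303])]
```

{"method": "play_rows", "body": {"increments": [{"offset":[0,0,0],"twist":0,"grip":0.285},{"offset":[0,0,0],"twist":0,"grip":0.285}]}}

```text
time: 17.23
tool_pos: [0.486, -0.1868, 0.3222]
tool_rot: [0.0, 0.847, 0.531, -0.0]
contact_force: [-0.2, -0.3, -4.5]
gripper_width: 0.28
```

{"method": "play_rows", "body": {"increments": [{"offset":[0,0,0],"twist":0,"grip":0.293},{"offset":[0,0,0],"twist":0,"grip":0.293}]}}

```text
time: 17.4
tool_pos: [0.486, -0.1868, 0.3223]
tool_rot: [0.0, 0.847, 0.531, -0.0]
contact_force: [-1.1, -0.1, -3.8]
gripper_width: 0.29
```

```bash
python3 -c "
from h import *
chk('t5',('wrist','side'))
"
```

```text
t 17.4 pos [ 0.486  -0.1868  0.3223] phi -25.84 j6 -0.06 F [-1.1 -0.1 -3.8] w 0.29
offset [ 8.8 -2.1  5.3] twist 0.0027
wrist teapot [(0.95, [0.4895, -0.1805, 0.028])]
wrist lid [(0.9, [0.4891, -0.1781, 0.1163])]
wrist lid_lug [(0.72, [0.4711, -0.221, 0.1103])]
wrist lid_spout_edge [(0.79, [0.4975, -0.1471, 0.1335])]
side teapot [(0.9, [0.4874, -0.1845, 0.0291])]
side lid [(0.5, [0.4899, -0.1847, 0.116])]
side lid_lug [(0.59, [0.4741, -0.2269, 0.1139])]
side lid_spout_edge [(0.53, [0.583, -0.0793, 0.0292])]
```

At width 0.29 the pull drops to 3.8 N and the tilt reads about 10°. Continuing the arc with this loose grip.

{"method": "play_rows", "body": {"increments": [{"offset":[-1.2,0,-1],"twist":0,"grip":0.292},{"offset":[-2.4,0,-2],"twist":0,"grip":0.292},{"offset":[-3.6,0,-3],"twist":0,"grip":0.292},{"offset":[-3.6,0,-3],"twist":0,"grip":0.292}]}}

```text
time: 18.23
tool_pos: [0.4843, -0.1901, 0.325]
tool_rot: [0.0, 0.847, 0.531, -0.0]
contact_force: [-0.6, -0.2, -3.7]
gripper_width: 0.292
```

```bash
python3 -c "
from h import *
chk('t6',('wrist','scene'))
"
```

```text
t 18.23 pos [ 0.4843 -0.1901  0.325 ] phi -25.85 j6 -0.07 F [-0.6 -0.2 -3.7] w 0.292
offset [12.5 -2.   8. ] twist 0.0025
wrist teapot [(0.58, [0.4892, -0.1793, 0.0298])]
wrist lid [(0.88, [0.4871, -0.1813, 0.1205])]
wrist lid_lug []
wrist lid_spout_edge [(0.59, [0.4964, -0.1485, 0.1392])]
scene teapot [(0.66, [0.482, -0.1832, 0.0249])]
scene lid [(0.48, [0.4802, -0.1823, 0.1185])]
scene lid_lug [(0.54, [0.4716, -0.2182, 0.1112])]
scene lid_spout_edge [(0.59, [0.5, -0.1523, 0.1401])]
```

{"method": "play_rows", "body": {"increments": [{"offset":[-1.2,0,-0.9],"twist":0,"grip":0.292},{"offset":[-2.4,0,-1.8],"twist":0,"grip":0.292},{"offset":[-3.6,0,-2.7],"twist":0,"grip":0.292},{"offset":[-5,0,-3.7],"twist":0,"grip":0.292},{"offset":[-5,0,-3.7],"twist":0,"grip":0.292}]}}

```text
time: 19.15
tool_pos: [0.4822, -0.1946, 0.3287]
tool_rot: [0.0, 0.847, 0.531, 0.0]
contact_force: [-0.8, 0.1, -6.2]
gripper_width: 0.296
```

```bash
python3 -c "
from h import *
chk('t7',('wrist','scene','side'))
"
```

```text
t 19.15 pos [ 0.4822 -0.1946  0.3287] phi -25.86 j6 -0.08 F [-0.8  0.1 -6.2] w 0.296
offset [17.4 -2.  11.7] twist 0.0025
wrist teapot [(0.56, [0.49, -0.177, 0.0295])]
wrist lid [(0.6, [0.4891, -0.1815, 0.1232])]
wrist lid_lug []
wrist lid_spout_edge [(0.57, [0.4942, -0.1494, 0.1489])]
scene teapot [(0.88, [0.4858, -0.1838, 0.0273])]
scene lid [(0.7, [0.4851, -0.1826, 0.1243])]
scene lid_lug [(0.51, [0.4701, -0.2154, 0.1096])]
scene lid_spout_edge [(0.56, [0.5004, -0.1526, 0.1493])]
side teapot [(0.59, [0.489, -0.1824, 0.0288])]
side lid [(0.46, [0.4917, -0.1852, 0.1261])]
side lid_lug [(0.6, [0.4754, -0.2231, 0.1146])]
side lid_spout_edge [(0.58, [0.4998, -0.151, 0.1472])]
```

Tilt is now about 22° with the lug still down. Continuing to about 28°.

{"method": "play_rows", "body": {"increments": [{"offset":[0,0,0],"twist":0,"grip":0.297},{"offset":[-1.5,0,-0.8],"twist":0,"grip":0.297},{"offset":[-3,0,-1.6],"twist":0,"grip":0.297},{"offset":[-4.5,0,-2.4],"twist":0,"grip":0.297},{"offset":[-4.5,0,-2.4],"twist":0,"grip":0.297}]}}

```text
time: 20.32
tool_pos: [0.4802, -0.1985, 0.3308]
tool_rot: [-0.0, 0.847, 0.531, 0.0]
contact_force: [0.5, 0.9, -6.7]
gripper_width: 0.301
```

```bash
python3 -c "
from h import *
chk('t8',('wrist','scene','side'))
f=cv2.imread('pics/t8_side.png'); g=cv2.imread('pics/t8_wrist.png')
a=cv2.resize(f[110:180,265:325],None,fx=6,fy=6,interpolation=2); b=cv2.resize(g[100:340,136:376],(420,420))
cv2.imwrite('pics/t8.png',np.hstack([a,b]))
"
```

```text
t 20.32 pos [ 0.4802 -0.1985  0.3308] phi -25.86 j6 -0.08 F [ 0.5  0.9 -6.7] w 0.301
offset [21.9 -1.9 13.8] twist 0.0025
wrist teapot [(0.62, [0.4884, -0.1803, 0.0297])]
wrist lid [(0.91, [0.4849, -0.1851, 0.1248])]
wrist lid_lug [(0.68, [0.6852, -0.1764, 0.0247])]
wrist lid_spout_edge [(0.68, [0.4949, -0.1533, 0.1558])]
scene teapot [(0.65, [0.4832, -0.1844, 0.0254])]
scene lid [(0.79, [0.4834, -0.1839, 0.1264])]
scene lid_lug [(0.59, [0.4722, -0.2171, 0.112])]
scene lid_spout_edge []
side teapot [(0.68, [0.4872, -0.1844, 0.0297])]
side lid [(0.61, [0.4869, -0.1894, 0.1233])]
side lid_lug [(0.64, [0.4738, -0.2255, 0.1166])]
side lid_spout_edge [(0.54, [0.5992, -0.2808, 0.0279])]
```

View pics/t8.png

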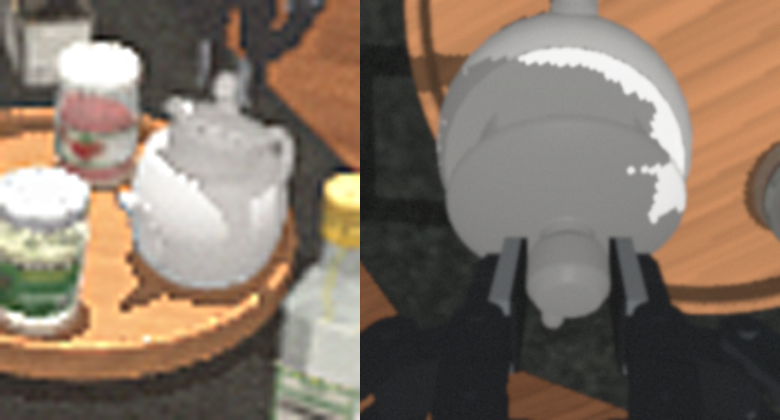

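The lid is tipped about 27° with the pot upright: in the left crop its spout edge at (180,105) is high and its handle side down. Tightening to hold the tilt, then drawing towards the spout.

{"method": "play_rows", "body": {"increments": [{"offset":[0,0,0.5],"twist":0,"grip":0.27},{"offset":[0,0,0.5],"twist":0,"grip":0.25},{"offset":[2,0,0.5],"twist":0,"grip":0.25},{"offset":[4,0,0.5],"twist":0,"grip":0.25},{"offset":[6,0,0.5],"twist":0,"grip":0.25}]}}

```text
time: 21.48
tool_pos: [0.483, -0.1932, 0.3312]
tool_rot: [0.001, 0.847, 0.531, -0.0]
contact_force: [-1.1, -1.7, -3.5]
gripper_width: 0.266
```

{"method": "play_rows", "body": {"increments": [{"offset":[2,0,0],"twist":0,"grip":0.25},{"offset":[4,0,0],"twist":0,"grip":0.25},{"offset":[6,0,0],"twist":0,"grip":0.25},{"offset":[8,0,0],"twist":0,"grip":0.25},{"offset":[8,0,0],"twist":0,"grip":0.25}]}}

```text
time: 21.9
tool_pos: [0.4866, -0.1855, 0.3307]
tool_rot: [0.0, 0.847, 0.531, 0.0]
contact_force: [-1.7, -0.6, -4.4]
gripper_width: 0.266
```

```bash
python3 -c "
from h import *
chk('t9',('wrist','scene','side'))
"
```

```text
t 21.9 pos [ 0.4866 -0.1855  0.3307] phi -25.82 j6 -0.06 F [-1.7 -0.6 -4.4] w 0.266
offset [ 7.4 -2.  13.7] twist 0.0031
wrist teapot [(0.98, [0.494, -0.1691, 0.0286])]
wrist lid [(0.59, [0.4892, -0.1728, 0.1257])]
wrist lid_lug []
wrist lid_spout_edge [(0.97, [0.5014, -0.1406, 0.1529])]
scene teapot [(0.72, [0.4871, -0.1705, 0.0254])]
scene lid [(0.71, [0.4878, -0.1726, 0.1233])]
scene lid_lug [(0.73, [0.4795, -0.2041, 0.1104])]
scene lid_spout_edge []
side teapot [(0.85, [0.4942, -0.1721, 0.0289])]
side lid [(0.42, [0.4941, -0.1755, 0.1265])]
side lid_lug []
side lid_spout_edge [(0.57, [0.5009, -0.1434, 0.1547])]
```

{"method": "play_rows", "body": {"increments": [{"offset":[0,0,1],"twist":0,"grip":0.25},{"offset":[0,0,1.5],"twist":0,"grip":0.25},{"offset":[0,0,2],"twist":0,"grip":0.25},{"offset":[0,0,2],"twist":0,"grip":0.25}]}}

```text
time: 22.98
tool_pos: [0.4868, -0.186, 0.3296]
tool_rot: [0.001, 0.847, 0.531, 0.001]
contact_force: [-0.2, -0.5, 1.0]
gripper_width: 0.264
```

```bash
python3 -c "
from h import *
chk('t10',('wrist','side'))
for cam in ['wrist','side']:
    T=np.array(manip.get_calibration(cam)['T'])
    for q in ['olive_jar','island_jar','jam_jar']: print(cam,q,look(q,cam,T,n=1))
"
```

```text
t 22.98 pos [ 0.4868 -0.186   0.3296] phi -25.84 j6 -0.06 F [-0.2 -0.5  1. ] w 0.264
offset [ 7.8 -2.4 12.6] twist 0.0028
wrist teapot [(0.94, [0.4968, -0.1697, 0.0287])]
wrist lid [(0.9, [0.4942, -0.1731, 0.1252])]
wrist lid_lug []
wrist lid_spout_edge [(0.59, [0.5027, -0.1399, 0.1492])]
side teapot [(0.91, [0.493, -0.1743, 0.0293])]
side lid [(0.44, [0.4933, -0.1755, 0.125])]
side lid_lug [(0.46, [0.4807, -0.2139, 0.1133])]
side lid_spout_edge [(0.67, [0.5046, -0.1429, 0.1511])]
wrist olive_jar [(0.8, [0.5968, -0.0747, 0.0276])]
wrist island_jar [(0.64, [0.6845, -0.1888, 0.0275])]
wrist jam_jar [(0.74, [0.5822, -0.2827, 0.028])]
side olive_jar [(0.73, [0.598, -0.0793, 0.0276])]
side island_jar [(0.75, [0.6836, -0.1916, 0.0269])]
side jam_jar [(0.68, [0.5847, -0.281, 0.024])]
```

The Susan has followed by about 0.1 rad because the lug was pulling up on the collar. The vertical force is now relaxed to about 0 N, so I'll draw on without lifting.

{"method": "play_rows", "body": {"increments": [{"offset":[1,0,0],"twist":0,"grip":0.25},{"offset":[2,0,0],"twist":0,"grip":0.25},{"offset":[3,0,0],"twist":0,"grip":0.25},{"offset":[4,0,0],"twist":0,"grip":0.25},{"offset":[4,0,0],"twist":0,"grip":0.25}]}}

```text
time: 24.2
tool_pos: [0.4879, -0.1821, 0.3281]
tool_rot: [-0.0, 0.847, 0.531, -0.001]
contact_force: [-2.1, -0.1, 4.5]
gripper_width: 0.268
```

```bash
cat >> h.py <<'E'
def rel(cams=('wrist','side','scene')):
    "lid relative to pot along/across spout direction, tilt, pot pos"
    go(.488,-.178,.317,-26); u=np.array([np.cos(np.radians(64)),np.sin(np.radians(64))])
    for cam in cams:
        f,T=snap(cam); g={q:look(q,cam,T,n=1) for q in ['teapot','lid','lid_lug','lid_spout_edge','olive_jar']}
        g={k:np.array(v[0][1]) for k,v in g.items() if v}
        o={k:v.tolist() for k,v in g.items()}
        if 'teapot' in g and 'lid' in g: o['along']=round(1e3*float((g['lid']-g['teapot'])[:2]@u),1)
        if 'lid' in g and 'lid_spout_edge' in g:
            d=g['lid_spout_edge']-g['lid']; o['tilt']=round(float(np.degrees(np.arctan2(d[2],d[:2]@u)-np.arctan2(10.5,42))),1)
        print(cam,o)
E
python3 -c "
from h import *
rel()"
```

```text
t 24.2 pos [ 0.4879 -0.1821  0.3281] phi -25.84 j6 -0.05 F [-2.1 -0.1  4.5] w 0.268
offset [ 3.7 -1.7 11.1] twist 0.0028
wrist {'teapot': [0.4958, -0.1666, 0.0279], 'lid': [0.4941, -0.1714, 0.119], 'lid_spout_edge': [0.5015, -0.1403, 0.1489], 'olive_jar': [0.5983, -0.0743, 0.028], 'along': -5.1, 'tilt': 29.7}
side {'teapot': [0.493, -0.1684, 0.0283], 'lid': [0.4922, -0.1732, 0.119], 'lid_lug': [0.4804, -0.2141, 0.1138], 'lid_spout_edge': [0.5058, -0.1413, 0.1447], 'olive_jar': [0.599, -0.0823, 0.0292], 'along': -4.7, 'tilt': 22.5}
scene {'teapot': [0.486, -0.1723, 0.0244], 'lid': [0.4916, -0.1715, 0.1212], 'lid_lug': [0.477, -0.2029, 0.1101], 'lid_spout_edge': [0.506, -0.1445, 0.1473], 'olive_jar': [0.5953, -0.0786, 0.0288], 'along': 3.2, 'tilt': 26.4}
```

{"method": "play_rows", "body": {"increments": [{"offset":[0,0,-0.7],"twist":0,"grip":0.25},{"offset":[0,0,-1.5],"twist":0,"grip":0.25},{"offset":[0,0,-1.5],"twist":0,"grip":0.25}]}}

```text
time: 25.35
tool_pos: [0.4882, -0.182, 0.3299]
tool_rot: [-0.0, 0.847, 0.531, 0.0]
contact_force: [-0.3, -0.6, 0.9]
gripper_width: 0.267
```

{"method": "play_rows", "body": {"increments": [{"offset":[1,0,0],"twist":0,"grip":0.25},{"offset":[2,0,0],"twist":0,"grip":0.25},{"offset":[3,0,0],"twist":0,"grip":0.25},{"offset":[3,0,0],"twist":0,"grip":0.25}]}}

```text
time: 25.68
tool_pos: [0.4895, -0.1793, 0.3299]
tool_rot: [-0.0, 0.847, 0.531, 0.0]
contact_force: [-0.3, -0.9, 0.6]
gripper_width: 0.266
```

```bash
python3 -c "
from h import *
rel()
snap('wrist','t11')"
```

```text
t 25.68 pos [ 0.4895 -0.1793  0.3299] phi -25.83 j6 -0.04 F [-0.3 -0.9  0.6] w 0.266
offset [ 0.5 -1.9 12.9] twist 0.003
wrist {'teapot': [0.4932, -0.169, 0.0313], 'lid': [0.4966, -0.1683, 0.1236], 'lid_spout_edge': [0.5012, -0.1343, 0.1496], 'olive_jar': [0.5994, -0.075, 0.0283], 'along': 2.1, 'tilt': 24.6}
side {'teapot': [0.4943, -0.1698, 0.0286], 'lid': [0.4969, -0.1699, 0.1235], 'lid_lug': [0.4834, -0.2075, 0.1136], 'lid_spout_edge': [0.5061, -0.14, 0.1497], 'olive_jar': [0.6019, -0.0801, 0.0252], 'along': 1.0, 'tilt': 26.3}
scene {'teapot': [0.4887, -0.1701, 0.0244], 'lid': [0.4926, -0.1671, 0.1229], 'lid_lug': [0.4793, -0.2001, 0.1107], 'lid_spout_edge': [0.5039, -0.1376, 0.1492], 'olive_jar': [0.5942, -0.0812, 0.028], 'along': 4.4, 'tilt': 25.9}
```

Now the lid slides relative to the pot: +2.5 mm along the spout, tilt about 25.5°, force about 0. Continuing the draw.

{"method": "play_rows", "body": {"increments": [{"offset":[1.5,0,0],"twist":0,"grip":0.25},{"offset":[3,0,0],"twist":0,"grip":0.25},{"offset":[4.5,0,0],"twist":0,"grip":0.25},{"offset":[6,0,0],"twist":0,"grip":0.25},{"offset":[6,0,0],"twist":0,"grip":0.25}]}}

```text
time: 27.05
tool_pos: [0.4921, -0.1736, 0.3296]
tool_rot: [-0.001, 0.847, 0.531, 0.0]
contact_force: [-0.1, 0.3, -0.9]
gripper_width: 0.268
```

```bash
python3 -c "
from h import *
rel()"
```

```text
t 27.05 pos [ 0.4921 -0.1736  0.3296] phi -25.82 j6 -0.03 F [-0.1  0.3 -0.9] w 0.268
offset [-5.7 -1.8 12.6] twist 0.0032
wrist {'lid': [0.4977, -0.1614, 0.1217], 'lid_spout_edge': [0.509, -0.1298, 0.1539], 'olive_jar': [0.5932, -0.0753, 0.0262], 'tilt': 30.0}
side {'teapot': [0.4917, -0.1792, 0.0288], 'lid': [0.501, -0.1645, 0.1252], 'lid_lug': [0.4847, -0.2022, 0.1117], 'lid_spout_edge': [0.5077, -0.1337, 0.156], 'olive_jar': [0.595, -0.0806, 0.027], 'along': 17.3, 'tilt': 31.1}
scene {'lid': [0.4957, -0.1618, 0.1276], 'lid_lug': [0.4814, -0.1936, 0.1116], 'lid_spout_edge': [0.5085, -0.1335, 0.1528], 'olive_jar': [0.5843, -0.0752, 0.0279], 'tilt': 25.0}
```

The lug is free: about 16 mm along, the force equals the lid's weight, and the Susan swings back. Lifting.

{"method": "play_rows", "body": {"increments": [{"offset":[0,0,-3],"twist":0,"grip":0.22},{"offset":[0,0,-6],"twist":0,"grip":0.2},{"offset":[0,0,-10],"twist":0,"grip":0.2},{"offset":[0,0,-14],"twist":0,"grip":0.2},{"offset":[0,0,-20],"twist":0,"grip":0.2}]}}

```text
time: 28.37
tool_pos: [0.492, -0.1741, 0.3503]
tool_rot: [-0.0, 0.847, 0.531, -0.0]
contact_force: [0.3, -0.3, -0.7]
gripper_width: 0.263
```

{"method": "play_rows", "body": {"increments": [{"offset":[0,0,-10],"twist":0,"grip":0.2},{"offset":[0,0,-25],"twist":0,"grip":0.2},{"offset":[0,0,-45],"twist":0,"grip":0.2},{"offset":[0,0,-65],"twist":0,"grip":0.2},{"offset":[0,0,-80],"twist":0,"grip":0.2}]}}

```text
time: 28.78
tool_pos: [0.4922, -0.1741, 0.433]
tool_rot: [0.001, 0.847, 0.531, 0.001]
contact_force: [-0.3, -0.1, -0.4]
gripper_width: 0.265
```

{"method": "play_rows", "body": {"increments": [{"offset":[0,0,-20],"twist":0,"grip":0.2},{"offset":[0,0,-50],"twist":0,"grip":0.2},{"offset":[0,0,-80],"twist":0,"grip":0.2},{"offset":[0,0,-100],"twist":0,"grip":0.2},{"offset":[0,0,-110],"twist":0,"grip":0.2}]}}

```text
time: 29.2
tool_pos: [0.4918, -0.1739, 0.5453]
tool_rot: [0.003, 0.847, 0.531, 0.002]
contact_force: [-0.3, -0.5, -1.7]
gripper_width: 0.263
```

```bash
python3 -c "
from h import *
rel()
for cam in ['scene','side','wrist']:
    f,T=snap(cam,'L_'+cam); print(cam,look('board',cam,T),look('mug',cam,T),look('oil_bottle',cam,T,n=1))
a=cv2.resize(cv2.imread('pics/L_wrist.png')[60:384],(512,324)); b=cv2.imread('pics/L_side.png')[60:260,200:400]; b=cv2.resize(b,(324,324))
cv2.imwrite('pics/L.png',np.hstack([a[:,:460],b]))"
```

```text
t 29.2 pos [ 0.4918 -0.1739  0.5453] phi -25.84 j6 -0.03 F [-0.3 -0.5 -1.7] w 0.263
offset [ -5.3  -3.2 228.3] twist 0.0029
wrist {'teapot': [0.4938, -0.1772, 0.0287], 'lid': [0.4996, -0.1606, 0.3428], 'lid_spout_edge': [0.5072, -0.1294, 0.3688], 'olive_jar': [0.5914, -0.0749, 0.0273], 'along': 17.5, 'tilt': 25.6}
side {'teapot': [0.4902, -0.1796, 0.0285], 'lid': [0.4998, -0.1621, 0.3346], 'lid_spout_edge': [0.5059, -0.1325, 0.3616], 'olive_jar': [0.5907, -0.0775, 0.0273], 'along': 19.9, 'tilt': 28.6}
scene {'teapot': [0.492, -0.1768, 0.0265], 'lid': [0.4979, -0.1622, 0.334], 'lid_lug': [0.4807, -0.1917, 0.3157], 'lid_spout_edge': [0.508, -0.1315, 0.3616], 'olive_jar': [0.5837, -0.0762, 0.0285], 'along': 15.7, 'tilt': 26.7}
scene [(0.63, [0.4871, 0.2867, -0.0019])] [(0.42, [0.393, 0.7505, -0.0001])] [(0.87, [0.3549, 0.0863, -0.0003])]
side [(0.79, [0.4868, 0.2839, 0.0049])] [(0.63, [0.3952, 0.7479, -0.0032]), (0.62, [0.531, 0.3188, 0.0217])] [(0.74, [0.3557, 0.0785, -0.0012])]
wrist [] [] [(0.84, [0.3584, 0.0867, -0.0016])]
```

View pics/L.png

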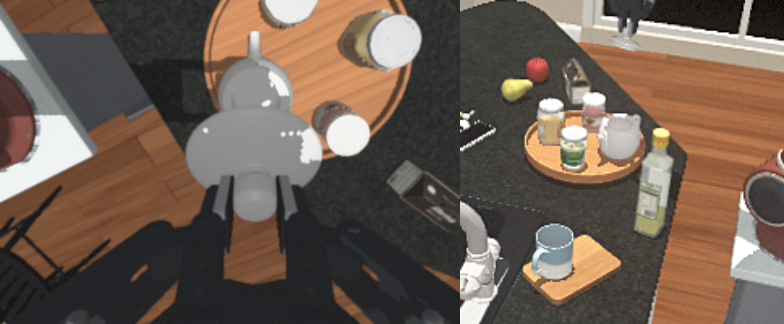

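The lid is held, tilted about 27°. The pot stands at the front and the bottle, mug and board are undisturbed. Next I'll locate the board's outline by rectifying it to its top plane.

```bash
python3 - <<'E'
from h import *
for cam in ['side','scene']:
    f=cv2.imread(f'pics/L_{cam}.png'); T=np.array(manip.get_calibration(cam)['T'])
    # rectify to plane z=.022, 1mm/px, x 0.35..0.65, y 0.15..0.45
    X,Y=np.meshgrid(np.arange(.36,.62,.001),np.arange(.16,.42,.001))
    uv=np.array([proj(cam,(x,y,.022),T) for x,y in zip(X.ravel(),Y.ravel())],np.float32).reshape(*X.shape,2)
    g=cv2.remap(f,uv[...,0],uv[...,1],cv2.INTER_LINEAR)
    h=cv2.cvtColor(g,cv2.COLOR_BGR2HSV); m=cv2.inRange(h,(5,70,90),(25,255,255))
    m=cv2.morphologyEx(m,cv2.MORPH_OPEN,np.ones((5,5)))
    n,l,st,ce=cv2.connectedComponentsWithStats(m); k=1+np.argmax(st[1:,4]); c=cv2.findContours((l==k).astype(np.uint8),0,2)[0][0]
    (cx,cy),wh,a=cv2.minAreaRect(c); b=cv2.boxPoints(((cx,cy),wh,a))/1000+[.36,.16]
    print(cam,round(.36+cx/1000,3),round(.16+cy/1000,3),np.round(wh),a,np.round(b,3).tolist())
    cv2.drawContours(g,[np.int32((b-[.36,.16])*1000)],0,(0,255,0),1); cv2.imwrite(f'pics/b_{cam}.png',g)
a=[cv2.resize(cv2.flip(cv2.transpose(cv2.imread(f'pics/b_{c}.png')),-1),(390,390)) for c in ['side','scene']]
cv2.imwrite('pics/b.png',np.hstack(a))
E
```

```text
Traceback (most recent call last):
  File "h.py", line 15, in proj
    c=manip.get_calibration(cam); T=np.array(c["T"]) if T is None else T
ValueError: time passes only in moves, steps and waits
```

```bash
cat > b.py <<'E'
from h import *
for cam in ['side','scene']:
    f=cv2.imread(f'pics/L_{cam}.png'); c=manip.get_calibration(cam); T=np.array(c['T'])
    X,Y=np.meshgrid(np.arange(.36,.62,.001),np.arange(.16,.42,.001))
    P=np.linalg.inv(T)@np.stack([X.ravel(),Y.ravel(),.022+0*X.ravel(),1+0*X.ravel()]); s=P[:2]/P[2]; s=s*(1+c['k1']*(s**2).sum(0))
    g=cv2.remap(f,np.float32(c['fx']*s[0]+c['cx']).reshape(X.shape),np.float32(c['fy']*s[1]+c['cy']).reshape(X.shape),cv2.INTER_LINEAR)
    h=cv2.cvtColor(g,cv2.COLOR_BGR2HSV); m=cv2.inRange(h,(5,70,90),(25,255,255))
    m=cv2.morphologyEx(m,cv2.MORPH_OPEN,np.ones((5,5)))
    n,l,st,ce=cv2.connectedComponentsWithStats(m); k=1+np.argmax(st[1:,4]); q=cv2.findContours((l==k).astype(np.uint8),0,2)[0][0]
    (cx,cy),wh,a=cv2.minAreaRect(q); b=cv2.boxPoints(((cx,cy),wh,a))/1000+[.36,.16]
    print(cam,round(.36+cx/1000,3),round(.16+cy/1000,3),np.round(wh),a,np.round(b,3).tolist())
    cv2.drawContours(g,[np.int32((b-[.36,.16])*1000)],0,(0,255,0),1); cv2.imwrite(f'pics/b_{cam}.png',g)
a=[cv2.resize(cv2.flip(cv2.transpose(cv2.imread(f'pics/b_{c}.png')),-1),(390,390)) for c in ['side','scene']]
cv2.imwrite('pics/b.png',np.hstack(a))
E
python3 b.py
```

```text
side 0.485 0.29 [203. 145.] 56.59217834472656 [[0.369, 0.245], [0.49, 0.165], [0.602, 0.335], [0.481, 0.415]]
scene 0.442 0.218 [ 64. 143.] 62.241458892822266 [[0.364, 0.223], [0.491, 0.157], [0.52, 0.213], [0.394, 0.28]]
```

View pics/b.png

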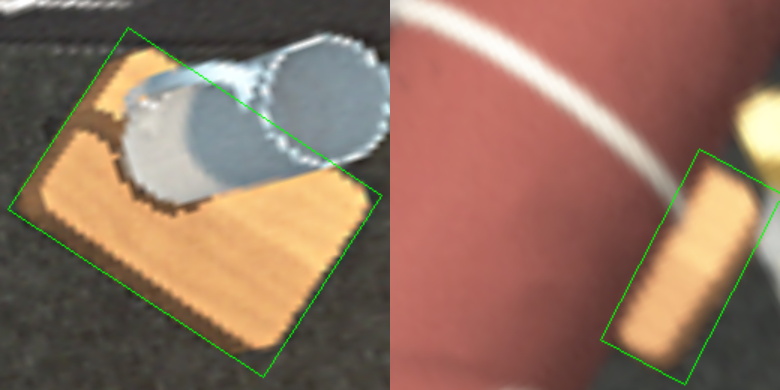

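Side view rectified (up = +x, left = +y): the free end's edge runs from crop (262,376) to (380,195) and the mug's foot is near (165,155). The board centre comes out at about (0.488,0.281), yaw about −33°, agreeing with the networks. I'll lay the lid at board y ≈ −50 mm, with the spout side turned towards the board's −x so that the lug side lands first on wood. Carrying it across now.

{"method": "play_rows", "body": {"increments": [{"offset":[15,-8,0],"twist":0,"grip":0.2},{"offset":[40,-21,0],"twist":0,"grip":0.2},{"offset":[70,-37,0],"twist":0,"grip":0.2},{"offset":[100,-53,0],"twist":0,"grip":0.2},{"offset":[130,-68,0],"twist":0,"grip":0.2}]}}

```text
time: 31.12
tool_pos: [0.4871, -0.0262, 0.5401]
tool_rot: [0.0, 0.848, 0.531, 0.0]
contact_force: [0.7, 0.5, -1.3]
gripper_width: 0.265
```

{"method": "play_rows", "body": {"increments": [{"offset":[30,-16,0],"twist":0,"grip":0.2},{"offset":[60,-32,0],"twist":0,"grip":0.2},{"offset":[90,-47,0],"twist":0,"grip":0.2},{"offset":[120,-63,0],"twist":0,"grip":0.2},{"offset":[150,-79,0],"twist":0,"grip":0.2}]}}

```text
time: 31.53
tool_pos: [0.4813, 0.1436, 0.5402]
tool_rot: [0.0, 0.847, 0.531, 0.0]
contact_force: [0.8, 0.4, -1.1]
gripper_width: 0.268
```

{"method": "play_rows", "body": {"increments": [{"offset":[30,-16,0],"twist":-0.08,"grip":0.2},{"offset":[55,-29,0],"twist":-0.17,"grip":0.2},{"offset":[70,-37,0],"twist":-0.27,"grip":0.2},{"offset":[75,-39.5,0],"twist":-0.37,"grip":0.2},{"offset":[75,-39.5,0],"twist":-0.47,"grip":0.2}]}}

```text
time: 31.95
tool_pos: [0.4787, 0.2284, 0.5398]
tool_rot: [-0.0, 0.698, 0.717, -0.0]
contact_force: [-0.6, 0.1, -1.0]
gripper_width: 0.267
```

{"method": "play_rows", "body": {"increments": [{"offset":[0,0,0],"twist":-0.1,"grip":0.2},{"offset":[0,0,0],"twist":-0.2,"grip":0.2},{"offset":[0,0,0],"twist":-0.3,"grip":0.2},{"offset":[0,0,0],"twist":-0.4,"grip":0.2},{"offset":[0,0,0],"twist":-0.5,"grip":0.2}]}}

```text
time: 32.37
tool_pos: [0.4789, 0.2267, 0.54]
tool_rot: [-0.0, 0.5, 0.866, -0.0]
contact_force: [0.0, 0.5, -0.9]
gripper_width: 0.261
```

{"method": "play_rows", "body": {"increments": [{"offset":[0,0,0],"twist":-0.1,"grip":0.2},{"offset":[0,0,0],"twist":-0.2,"grip":0.2},{"offset":[0,0,0],"twist":-0.3,"grip":0.2},{"offset":[0,0,0],"twist":-0.4,"grip":0.2},{"offset":[0,0,0],"twist":-0.47,"grip":0.2}]}}

```text
time: 32.78
tool_pos: [0.4789, 0.2267, 0.54]
tool_rot: [0.0, 0.285, 0.959, -0.0]
contact_force: [0.3, -0.2, -1.5]
gripper_width: 0.262
```

```bash
python3 -c "
from h import *
go(.480,.227,.33,56.6)
for cam in ['wrist','side','scene']:
    f,T=snap(cam,'M_'+cam)
    for q in ['lid','lid_lug','lid_spout_edge','board','mug','teapot']: print(cam,q,look(q,cam,T,n=1))
"
```

```text
t 32.78 pos [0.4789 0.2267 0.54  ] phi 56.92 j6 -0.69 F [ 0.3 -0.2 -1.5] w 0.262
offset [ -0.7   0.8 210. ] twist 0.0056
wrist lid [(0.78, [0.4695, 0.2397, 0.3386])]
wrist lid_lug []
wrist lid_spout_edge [(0.77, [0.4317, 0.2495, 0.3608])]
wrist board [(0.56, [0.4849, 0.2839, -0.0037])]
wrist mug [(0.68, [0.5229, 0.3202, 0.0224])]
wrist teapot [(0.81, [0.4922, -0.1761, 0.0267])]
side lid [(0.55, [0.471, 0.2322, 0.3347])]
side lid_lug [(0.64, [0.5002, 0.21, 0.3223])]
side lid_spout_edge [(0.73, [0.4375, 0.2502, 0.363])]
side board [(0.76, [0.4886, 0.2816, 0.0042])]
side mug [(0.7, [0.5312, 0.3192, 0.0219])]
side teapot [(0.58, [0.4937, -0.1789, 0.0309])]
scene lid [(0.7, [0.3585, 0.0859, -0.0015])]
scene lid_lug [(0.42, [0.5002, 0.2156, 0.3201])]
scene lid_spout_edge [(0.53, [0.585, -0.076, 0.0257])]
scene board [(0.66, [0.4855, 0.2861, 0.0004])]
scene mug [(0.84, [0.3958, 0.7477, 0.0007])]
scene teapot [(0.73, [0.4921, -0.1792, 0.0236])]
```

{"method": "play_rows", "body": {"increments": [{"offset":[0,0,20],"twist":0,"grip":0.2},{"offset":[0,0,50],"twist":0,"grip":0.2},{"offset":[0,0,80],"twist":0,"grip":0.2},{"offset":[0,0,110],"twist":0,"grip":0.2},{"offset":[0,0,140],"twist":0,"grip":0.2}]}}

```text
time: 34.25
tool_pos: [0.4788, 0.2266, 0.3989]
tool_rot: [0.0, 0.287, 0.958, 0.0]
contact_force: [1.2, 0.6, -0.4]
gripper_width: 0.261
```

{"method": "play_rows", "body": {"increments": [{"offset":[0,0,30],"twist":0,"grip":0.2},{"offset":[0,0,60],"twist":0,"grip":0.2},{"offset":[0,0,90],"twist":0,"grip":0.2},{"offset":[0,0,115],"twist":0,"grip":0.2},{"offset":[0,0,125],"twist":0,"grip":0.2}]}}

```text
time: 34.67
tool_pos: [0.4774, 0.2262, 0.2705]
tool_rot: [-0.003, 0.287, 0.958, -0.002]
contact_force: [-0.0, -0.3, -1.1]
gripper_width: 0.265
```

{"method": "play_rows", "body": {"increments": [{"offset":[0,0,8],"twist":0,"grip":0.2},{"offset":[0,0,16],"twist":0,"grip":0.2},{"offset":[0,0,24],"twist":0,"grip":0.2},{"offset":[0,0,26],"twist":0,"grip":0.2},{"offset":[0,0,26],"twist":0,"grip":0.2}]}}

```text
time: 35.08
tool_pos: [0.4792, 0.2267, 0.2493]
tool_rot: [0.0, 0.287, 0.958, 0.0]
contact_force: [-0.7, 0.7, -0.8]
gripper_width: 0.265
```

```bash
python3 -c "
from h import *
go(.480,.227,.2443,56.6)
for cam in ['wrist','side','scene']:
    f,T=snap(cam,'N_'+cam)
    for q in ['lid','lid_lug','lid_spout_edge','board','mug']: print(cam,q,look(q,cam,T,n=1))
a=cv2.resize(cv2.imread('pics/N_wrist.png')[60:384],(512,324)); b=cv2.imread('pics/N_side.png')[170:270,210:310]; b=cv2.resize(b,(324,324))
cv2.imwrite('pics/N.png',np.hstack([a[:,:460],b]))"
```

```text
t 35.08 pos [0.4792 0.2267 0.2493] phi 56.66 j6 -0.69 F [-0.7  0.7 -0.8] w 0.265
offset [-0.6  0.7  5. ] twist 0.0011
wrist lid [(0.59, [0.4695, 0.2329, 0.0437])]
wrist lid_lug []
wrist lid_spout_edge [(0.41, [0.4701, 0.2351, 0.0434])]
wrist board [(0.86, [0.4877, 0.2824, 0.0001])]
wrist mug [(0.81, [0.5234, 0.319, 0.0205])]
side lid [(0.55, [0.4339, 0.2477, 0.0681])]
side lid_lug [(0.54, [0.5028, 0.2104, 0.0298])]
side lid_spout_edge [(0.47, [0.4377, 0.2488, 0.0726])]
side board [(0.65, [0.4877, 0.2828, 0.0039])]
side mug [(0.89, [0.5278, 0.3152, 0.022])]
scene lid [(0.6, [0.4635, 0.2318, 0.044])]
scene lid_lug [(0.54, [0.4991, 0.2191, 0.0285])]
scene lid_spout_edge [(0.63, [0.4357, 0.2483, 0.0698])]
scene board [(0.59, [0.4825, 0.2867, -0.0006])]
scene mug [(0.62, [0.3967, 0.7478, -0.0015])]
```

No more pictures can be viewed, so the network readings have to do. The lug is about 5 mm above the board, at board (50, −50) mm. Lowering to touch.

{"method": "play_rows", "body": {"increments": [{"offset":[0,0,1.5],"twist":0,"grip":0.2},{"offset":[0,0,3],"twist":0,"grip":0.2},{"offset":[0,0,4],"twist":0,"grip":0.2},{"offset":[0,0,4],"twist":0,"grip":0.2}]}}

```text
time: 36.32
tool_pos: [0.4788, 0.2266, 0.2445]
tool_rot: [-0.0, 0.287, 0.958, -0.0]
contact_force: [-0.8, -0.3, -0.5]
gripper_width: 0.266
```

{"method": "play_rows", "body": {"increments": [{"offset":[0,0,1],"twist":0,"grip":0.2},{"offset":[0,0,2],"twist":0,"grip":0.2},{"offset":[0,0,2],"twist":0,"grip":0.2}]}}

```text
time: 36.57
tool_pos: [0.4791, 0.2269, 0.2439]
tool_rot: [-0.0, 0.287, 0.958, 0.0]
contact_force: [-3.0, -0.3, 3.9]
gripper_width: 0.262
```

Touching (Fz = +3.9 N). Laying the lid down along the arc about its lug, with an eased grip.

{"method": "play_rows", "body": {"increments": [{"offset":[0,0,0],"twist":0,"grip":0.265},{"offset":[1.2,0,0.4],"twist":0,"grip":0.275},{"offset":[2.4,0,0.9],"twist":0,"grip":0.275},{"offset":[3.6,0,1.4],"twist":0,"grip":0.275},{"offset":[4.7,0,1.9],"twist":0,"grip":0.275}]}}

```text
time: 36.98
tool_pos: [0.4754, 0.2294, 0.242]
tool_rot: [0.001, 0.287, 0.958, 0.0]
contact_force: [-1.0, -0.7, 6.7]
gripper_width: 0.275
```

```bash
cat >> h.py <<'E'
def rb(cams=('wrist','side','scene')):
    go(.4676,.236,.2307,56.6); c=np.array([.487,.283,0]); B=R.from_euler('z',-33.4,degrees=True).as_matrix()
    for cam in cams:
        f,T=snap(cam); o={}
        for q in ['lid','lid_lug','lid_spout_edge','board','mug']:
            r=look(q,cam,T,n=1)
            if r: o[q]=(r[0][0],np.round(1e3*B.T@(np.array(r[0][1])-c)).tolist())
        print(cam,o)
E
python3 -c "
from h import *
rb()"
```

```text
t 36.98 pos [0.4754 0.2294 0.242 ] phi 56.67 j6 -0.68 F [-1.  -0.7  6.7] w 0.275
offset [10.2  1.2 11.2] twist 0.0013
wrist {'lid': (0.91, [7.0, -49.0, 37.0]), 'lid_spout_edge': (0.89, [-32.0, -57.0, 61.0]), 'board': (0.93, [-2.0, 1.0, 1.0]), 'mug': (0.89, [10.0, 55.0, 22.0])}
side {'lid': (0.57, [12.0, -53.0, 36.0]), 'lid_lug': (0.57, [54.0, -53.0, 27.0]), 'lid_spout_edge': (0.66, [-0.0, -0.0, 4.0]), 'board': (0.57, [2.0, -1.0, 4.0]), 'mug': (0.88, [16.0, 50.0, 21.0])}
scene {'lid': (0.64, [6.0, -54.0, 35.0]), 'lid_lug': (0.69, [50.0, -48.0, 24.0]), 'lid_spout_edge': (0.61, [393.0, -410.0, 25.0]), 'board': (0.6, [-4.0, 0.0, -1.0]), 'mug': (0.85, [-332.0, 338.0, -1.0])}
```

Tilt down to about 20°, with the lug staying in place. Continuing.

{"method": "play_rows", "body": {"increments": [{"offset":[1.6,0,0.7],"twist":0,"grip":0.28},{"offset":[3.2,0,1.5],"twist":0,"grip":0.28},{"offset":[4.8,0,2.3],"twist":0,"grip":0.28},{"offset":[6.4,0,3.2],"twist":0,"grip":0.28},{"offset":[8,0,4.1],"twist":0,"grip":0.28}]}}

```text
time: 38.3
tool_pos: [0.4681, 0.2339, 0.2369]
tool_rot: [0.0, 0.287, 0.958, 0.0]
contact_force: [-0.8, 0.9, 3.0]
gripper_width: 0.282
```

```bash
python3 -c "
from h import *
rb()"
```

```text
t 38.3 pos [0.4681 0.2339 0.2369] phi 56.67 j6 -0.67 F [-0.8  0.9  3. ] w 0.282
offset [1.6 1.5 6.2] twist 0.0013
wrist {'lid_spout_edge': (0.63, [-34.0, -55.0, 48.0]), 'board': (0.63, [-0.0, 1.0, -1.0]), 'mug': (0.61, [11.0, 50.0, 25.0])}
side {'lid': (0.6, [14.0, -53.0, 29.0]), 'lid_lug': (0.66, [51.0, -51.0, 26.0]), 'lid_spout_edge': (0.68, [-32.0, -56.0, 46.0]), 'board': (0.98, [-1.0, -0.0, 3.0]), 'mug': (0.98, [15.0, 52.0, 22.0])}
scene {'lid': (0.69, [4.0, -53.0, 29.0]), 'lid_spout_edge': (0.57, [-30.0, -55.0, 48.0]), 'mug': (0.56, [-333.0, 343.0, 0.0])}
```

{"method": "play_rows", "body": {"increments": [{"offset":[1.8,0,1.3],"twist":0,"grip":0.282},{"offset":[3.6,0,2.7],"twist":0,"grip":0.282},{"offset":[5.4,0,4.2],"twist":0,"grip":0.282},{"offset":[7.2,0,5.8],"twist":0,"grip":0.282},{"offset":[7.8,0,6.5],"twist":0,"grip":0.282}]}}

```text
time: 39.62
tool_pos: [0.4619, 0.2377, 0.2309]
tool_rot: [0.0, 0.287, 0.958, -0.001]
contact_force: [-1.7, -3.8, 10.4]
gripper_width: 0.286
```

{"method": "play_rows", "body": {"increments": [{"offset":[0,0,0.5],"twist":0,"grip":0.282},{"offset":[0,0,0.5],"twist":0,"grip":0.285}]}}

```text
time: 39.78
tool_pos: [0.462, 0.2377, 0.2309]
tool_rot: [0.0, 0.287, 0.958, -0.001]
contact_force: [-4.1, -3.9, 9.9]
gripper_width: 0.286
```

```bash
python3 -c "
from h import *
rb()"
```

```text
t 39.78 pos [0.462  0.2377 0.2309] phi 56.69 j6 -0.66 F [-4.1 -3.9  9.9] w 0.286
offset [-5.6  1.7  0.2] twist 0.0015
wrist {'lid': (0.55, [9.0, -49.0, 21.0]), 'lid_lug': (0.59, [46.0, -51.0, 26.0]), 'lid_spout_edge': (0.6, [-36.0, -57.0, 38.0]), 'board': (0.92, [-1.0, -1.0, -1.0]), 'mug': (0.77, [9.0, 53.0, 23.0])}
side {'lid': (0.62, [9.0, -53.0, 24.0]), 'lid_lug': (0.5, [52.0, -53.0, 26.0]), 'lid_spout_edge': (0.78, [-34.0, -54.0, 30.0]), 'board': (0.57, [-0.0, 1.0, 4.0]), 'mug': (0.72, [16.0, 53.0, 24.0])}
scene {'lid': (0.42, [4.0, -53.0, 26.0]), 'lid_spout_edge': (0.5, [-35.0, -56.0, 35.0]), 'board': (0.57, [-2.0, 3.0, -1.0]), 'mug': (0.67, [-331.0, 340.0, -2.0])}
```

The lid reads flat within noise at board (8, −52) mm, with light down-force. Releasing slowly and rising.

{"method": "play_rows", "body": {"increments": [{"offset":[0,0,0],"twist":0,"grip":0.295},{"offset":[0,0,0],"twist":0,"grip":0.305},{"offset":[0,0,0],"twist":0,"grip":0.32},{"offset":[0,0,0],"twist":0,"grip":0.35},{"offset":[0,0,0],"twist":0,"grip":0.42}]}}

```text
time: 41.1
tool_pos: [0.4614, 0.2378, 0.2292]
tool_rot: [-0.001, 0.287, 0.958, -0.001]
contact_force: [0.4, -0.5, -0.5]
gripper_width: 0.424
```

{"method": "play_rows", "body": {"increments": [{"offset":[0,0,-5],"twist":0,"grip":0.42},{"offset":[0,0,-15],"twist":0,"grip":0.42},{"offset":[0,0,-35],"twist":0,"grip":0.42},{"offset":[0,0,-65],"twist":0,"grip":0.42},{"offset":[0,0,-100],"twist":0,"grip":0.42}]}}

```text
time: 41.52
tool_pos: [0.4611, 0.2377, 0.33]
tool_rot: [-0.001, 0.287, 0.958, -0.001]
contact_force: [0.7, 0.4, 0.5]
gripper_width: 0.419
```

{"method": "play_rows", "body": {"increments": [{"offset":[0,0,-30],"twist":0,"grip":0.42},{"offset":[0,0,-60],"twist":0,"grip":0.42},{"offset":[0,0,-90],"twist":0,"grip":0.42},{"offset":[0,0,-110],"twist":0,"grip":0.42},{"offset":[0,0,-110],"twist":0,"grip":0.42}]}}

```text
time: 41.93
tool_pos: [0.4624, 0.2382, 0.4476]
tool_rot: [0.005, 0.287, 0.958, 0.003]
contact_force: [0.1, 0.0, 0.5]
gripper_width: 0.415
```

```bash
python3 -c "
from h import *
rb()
for cam in ['side','scene','wrist']:
    T=np.array(manip.get_calibration(cam)['T'])
    for q in ['teapot','olive_jar','island_jar','jam_jar','oil_bottle']: print(cam,q,look(q,cam,T,n=1))
"
```

```text
t 41.93 pos [0.4624 0.2382 0.4476] phi 56.68 j6 -0.66 F [0.1 0.  0.5] w 0.415
offset [ -4.1  -1.  216.9] twist 0.0014
wrist {'lid': (0.75, [8.0, -50.0, 22.0]), 'lid_lug': (0.77, [51.0, -48.0, 24.0]), 'lid_spout_edge': (0.69, [-40.0, -58.0, 33.0]), 'board': (0.91, [0.0, 1.0, -0.0]), 'mug': (0.73, [9.0, 54.0, 23.0])}
side {'lid': (0.58, [12.0, -51.0, 26.0]), 'lid_lug': (0.63, [55.0, -55.0, 30.0]), 'lid_spout_edge': (0.8, [-33.0, -55.0, 35.0]), 'board': (0.97, [2.0, 2.0, 3.0]), 'mug': (0.87, [-331.0, 338.0, -2.0])}
scene {'lid': (0.78, [8.0, -49.0, 23.0]), 'lid_lug': (0.68, [45.0, -49.0, 24.0]), 'lid_spout_edge': (0.63, [-35.0, -57.0, 35.0]), 'board': (0.76, [-4.0, -0.0, -1.0]), 'mug': (0.94, [-330.0, 339.0, 0.0])}
side teapot [(0.54, [0.4908, -0.1792, 0.0273])]
side olive_jar [(0.51, [0.5925, -0.0829, 0.0302])]
side island_jar [(0.63, [0.6854, -0.1897, 0.0312])]
side jam_jar []
side oil_bottle [(0.85, [0.3558, 0.0826, -0.0013])]
scene teapot [(0.86, [0.489, -0.1782, 0.0251])]
scene olive_jar [(0.82, [0.5849, -0.0772, 0.0262])]
scene island_jar [(0.76, [0.6814, -0.1812, 0.0258])]
scene jam_jar [(0.63, [0.5921, -0.2799, 0.025])]
scene oil_bottle [(0.87, [0.354, 0.082, 0.0015])]
wrist teapot [(0.98, [0.4907, -0.1777, 0.0237])]
wrist olive_jar []
wrist island_jar [(0.75, [0.6773, -0.1835, 0.0198])]
wrist jam_jar [(0.64, [0.4786, 0.2824, -0.01])]
wrist oil_bottle [(0.96, [0.3513, 0.0831, -0.0102])]
```

All readings are within the limits: lid at board (9, −50, 23) mm and level, pot about (−93, +2) mm from the Susan's axis, nothing else moved. Handing in.

```bash
python3 -c "
from h import *
print(manip.job_done())"
```

```text
the job is handed in; nothing more can be done
None
```

The job is handed in. The Susan is turned, the teapot is open, and the lid lies knob up on the free end of the board. No verdict was reported.

**What I did**
- **Turning:** I pinched the Susan's rim and turned it +90°, which brought the teapot to the front, about 97 mm before the axis.
- **Opening:** I gripped the knob crosswise to the spout and tipped the lid to about 27°. I then drew it about 16 mm towards the spout until the lug was free, and lifted it off.
- **Laying down:** I set the lid down lug first and rolled it flat on the board before letting go.

**Last checks** (network readings, about 4 mm noise)
- **Lid:** at board (9, −50, 23) mm and level within noise.
- **Teapot:** about 93 mm before the axis and 2 mm sideways.
- **Everything else:** the board, mug and bottle had not moved, within noise. The island jar stood as after the turn, also within noise. The olive jar was up to about 8 mm off in one reading. The jam jar was seen in its place by one camera only.
- **Gripper:** clear of everything and reading no force.

**What went wrong or disagreed**
- **Susan pulled round:** the first draw was under too much upward pull, and the Susan was dragged about 0.1 rad out of its stop. I eased the force, the lug came free, and the Susan swung back. In the last check the cameras differed by up to about 8 mm on how fully it had returned, which is near their noise.
- **No picture at the end:** the limit of 12 viewed pictures ran out before the laying down, so the final state was checked by network readings only.

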